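Set sprung tweezers to the gap gauge

ROBOT

A 6-joint arm with a two-finger parallel gripper is mounted at the origin on a cart in front of the work surface, level with it; the furniture and walls round the work are solid. World frame = base frame: x ahead of the robot, y to its left, z up, the work surface at z = 0. Lengths are in m, angles in rad, forces in N, time in s.
With the tool pointing down it reaches from about 0.35 to 0.775 m from the base axis. Payload 7.3 kg.
Tool frame: the origin (TCP) lies at the very end of the fingers, on their centre line; the grasp point (between the pads) lies 19 mm behind it; z points along the fingers, y is the direction in which the jaws open and shut (so a half turn about z gives the same grasp; the last joint's range is limited). The gripper opens to 92 mm and grips with 3 to 60 N. Pads are 19 mm wide; open, the fingers measure 130 mm over their backs; the gripper's body (75 mm by 190 mm) begins 47 mm behind the grasp point.
Start: joints at [1.169, 0.342, 1.524, -0, 1.275, -0.146], TCP at [0.133, 0.508, 0.227] pointing down, gripper open.
Joint ranges: [-2.53, 2.53], [-0.77, 2.02], [0.04, 2.7], [-1, 4.14], [0.28, 2.66], [-3.11, 3.11]. Speed limits (rad/s): [2.57, 2.57, 3.14, 3.14, 3.14, 3.14].

INTERFACE

Orientations are given as [roll, pitch, yaw] about the fixed x, y, z axes, in that order (R = Rz(yaw) Ry(pitch) Rx(roll)).
In Python, from cell import robot gives the robot as it stands.
- The arm moves only by the tool apply_moves, never from a script. Its argument "plan" is a list of rows, each an object of numbers: "tx", "ty", "tz": the shift along the tool's x, y, z in m; "yaw": the turn about the tool's z in rad; "grip": the opening, from -1 (shut) to 1 (fully open), so that 0 is half open. In form: [{"tx": .., "ty": .., "tz": .., "yaw": .., "grip": ..}, ...]. A call has 1 to 8 rows; each row is the pose to reach, as a shift and turn from the pose commanded when the call began, along the tool's axes at that moment; what a row does not reach only later rows make up. A row lasts 1/8 s, in which the tool goes at most 62.5 mm and 10.7 degrees, less where a joint would pass 70% of its speed; a pose out of reach is approached as far as the arm can. A call with a gripper value outside its range is refused whole. The fingers move at their own pace and stop on an object; "force" is the grip in N (left out, the last holds). Time passes only in rows, so rows that repeat a pose let the fingers close. It gives the time, the measured TCP pose, the force and the opening at its end, in the units of the state.
- robot.observe(): the state, without advancing time (a new reading comes with each control period).
- robot.read_camera(name): name is "scene" or "side" or "wrist"; returns (picture, depth): 400x640x3 uint8, red, green, blue; 400x640 float32, m along the optical axis (not along the pixel's ray), 0 where there is no reading.
- robot.get_calibration(name): a dict with "camera_matrix" (3x3 intrinsics, pixels), "R" (3x3) and "t" (3): a world point X has camera coordinates R X + t. Camera axes: x right, y down, z forward; pixel columns grow to the right and rows downward; lengths in m; the calibration is good to about 2 mm. A picture is of the moment at which its call begins: read the wrist's pose just before it. get_calibration takes no time and is no camera call; for the wrist camera it gives the pose at the moment of the call.
- robot.hand_in(): hands the job in, once; it reports no verdict.
Trained networks look in the newest picture that a camera, given by its name, has taken for a name from the list of things; names that differ only in an ending like _2 or _b are one class to them, and where a whole thing is asked for, a point or a joint stands for the part that bears it (a point fixed in the world has none). Each returns a list of dicts, best first, with "confidence" (0 to 1); they miss things now and then, are a little off and sometimes report something else, mostly with a low value. They report only what shows in the picture. A call takes as long as a camera call. They do not tell look-alikes from the thing itself.
- robot.outline_of(label, camera): "region" (400x640 bool, what is visible of it) and "pixel" ([row, column] in pixels, amid what is visible of it).
- robot.tip_of(label, camera): "pixel" ([row, column] in pixels: a listed point, or the origin of a listed thing).
The state is a dict: "time": time; "qpos": joint angles; "qvel": joint speeds; "joint_efforts": joint torques, N m; "tool_pos": TCP position; "tool_rot": TCP orientation; "contact_force": force on the tool from outside, world axes, zero at the start; "torque": the same for the moment, N m; "opening": finger opening in m.
Only numpy, scipy, OpenCV 4.12 (cv2) and the standard library are available. Lean on these libraries where they do the work, as an engineer would, in place of code of your own. Each camera call takes 0.05 s, during which the arm holds its last target.

TASK

Lift the dust cover off the gap gauge by its handle and stand it upright on the free bench beside the gauge. Then take the sprung tweezers from their rest by the finger pads, hold them level with each tip less than about 10 mm above one of the gauge's two upright blades without touching the gauge, and squeeze until both tips stand directly over the two blades, so that the tip gap equals the marked gap. Finish while still holding the tweezers there, the gap steady; leave the gauge's setting and the cast and steel block beside it undisturbed.

Things in the scene. Friction and masses are not known exactly. Their poses are not given: they have to be found in the camera images.
- gauge: gap gauge fixed to the bench, under the cover at the start: foot plate 104 (x) x 116 (y) x 3 mm, base 70 x 84 x 12 mm, two dark jaws (26 mm in x, thumbscrew top at 36 mm), each with an upright steel blade 2 mm thick (y), 10 mm wide (x), top at 40 mm. Blades on x = 0; their spacing along y (8 to 20 mm between centres) is the marked gap and varies. Origin: centre of the underside; z up
- mark_fixed (a point): centre of the top edge of the blade on the fixed jaw, on the gauge's -y side; axes as the gauge's
- mark_sliding (a point): centre of the top edge of the blade on the adjustable jaw, on the gauge's +y side; axes as the gauge's; the jaw is stiff but can be knocked out of its setting
- cover: loose grey dust cover, upside-down box open below, 88 (x) x 100 (y) x 52 mm, walls 3 mm, about 250 g, bail handle on top. Origin: centre of its lower rim plane; z up. Starts on the gauge's 3 mm foot plate, concentric, same heading. The bench's left part (y over 38 mm) bears a 1.6 mm mat; lift it more than 40 mm to clear the blades
- cover_handle (a point): middle of the handle's round bar: 10 mm thick, 46 mm straight length along the cover's y, 79 mm above the cover's lower rim (27 mm over its top, free space below); pinch it across the cover's x. Axes as the cover's
- rest: black tool rest fixed to the bench: bar 140 x 20 x 4 mm with two saddles carrying the tweezers 30 mm above the bench, at x = -62 mm (heel, 26 mm wide, to 39 mm high) and x = +42 mm (near the tips, 6 x 52 mm, lugs to 39 mm high). Origin: on the bench under the tweezers' finger pads; x points to the tips
- tweezers: loose steel sprung tweezers lying flat, open, on the rest: 135 x 34 x 10 mm, 60 g, balanced near the pads. Origin: underside, midway between the ribbed finger pads; x to the tips, y squeezing direction, z up. Heel hinge x = -75 mm, pads (28 mm long) x = 0, tips x = +50 mm. Open: 34 mm over the pads, 30 mm between tip centres; 1 mm less over the pads closes the tips 1.67 mm. Spring: 5 N a pad open, 13 N shut
- tip_left (a point): centre of the +y tip of the tweezers (the tip is 2.5 mm thick in y and 5 mm high, at the middle of the arms' height, 5 mm above the underside)
- tip_right (a point): centre of the -y tip of the tweezers, likewise
- squeeze_left (a joint): angle in rad by which the +y arm is squeezed in about the heel: 0 open, 0.115 fully shut; its tip moves in 125 mm per rad
- squeeze_right (a joint): the same for the -y arm
- arch_cast: bystander: loose grey dental arch cast, 57 x 66 x 21 mm, origin centre of its underside; leave it where it stands
- steel_block: bystander: loose steel block with holes, 40 x 50 x 25 mm, origin centre of its underside; leave it where it stands
There are look-alikes about, which are no part of the job. Leave any orange look-alike of the cover alone.

How it is judged:
By the outcome, as a careful person would: the job done as asked, in the order asked, and still so for the second after the job is handed in, while the arm keeps its last pose, push and grip.
It also fails if it takes over 58 s, if anything falls off the work surface, if the arm or the gripper's body presses on something with over 40 N, if the wrist force passes 120 N, or if a joint passes its speed limit or range.

## Working session

There is one attempt and no reset: what is moved stays moved. The work goes in short steps, Python scripts to look and compute and a tool call to move; the robot and the scene stay as the last step left them, time stands still between calls to the robot, and variables do not carry over. Pictures are saved under pics/ and viewed, and the job is handed in when it is done.

Besides the shell and the picture viewer there is one more tool, called after ">>>" by a JSON object that holds its "fn" and its "kwargs", one argument or row to a line. apply_moves: Moves the arm, as the interface text tells. Its arguments: {"type":"object","properties":{"plan":{"type":"array","items":{"type":"object","properties":{"tx":{"type":"number"},"ty":{"type":"number"},"tz":{"type":"number"},"yaw":{"type":"number"},"grip":{"type":"number"}}}},"force":{"type":"number"}},"required":["plan"]}

```bash
mkdir -p pics; ls
cat > h.py <<'E'
import numpy as np, cv2
from cell import robot
def save(img,name): cv2.imwrite('pics/'+name+'.png',cv2.cvtColor(img,cv2.COLOR_RGB2BGR))
def to_world(cal,u,v,d):
    K=np.array(cal['camera_matrix']);R=np.array(cal['R']);t=np.array(cal['t'])
    p=np.array([(u-K[0,2])/K[0,0]*d,(v-K[1,2])/K[1,1]*d,d]);return R.T@(p-t)
def ray_plane(cal,u,v,z):
    K=np.array(cal['camera_matrix']);R=np.array(cal['R']);t=np.array(cal['t'])
    c=-R.T@t; r=R.T@np.array([(u-K[0,2])/K[0,0],(v-K[1,2])/K[1,1],1]); return c+r*(z-c[2])/r[2]
def proj(cal,X):
    K=np.array(cal['camera_matrix']);p=np.array(cal['R'])@np.asarray(X)+np.array(cal['t']);p=K@p;return p[:2]/p[2]
def cloud(cal,D):
    K=np.array(cal['camera_matrix']);R=np.array(cal['R']);t=np.array(cal['t'])
    v,u=np.mgrid[0:D.shape[0],0:D.shape[1]]
    P=np.stack([(u-K[0,2])/K[0,0]*D,(v-K[1,2])/K[1,1]*D,D],-1)
    W=(P-t)@R; W[D==0]=np.nan; return W
E
python3 - <<'E'
from h import *
print(robot.observe())
for c in ['scene','side','wrist']:
    cal=robot.get_calibration(c)
    im,d=robot.read_camera(c); save(im,c+'0'); np.savez('pics/%s0.npz'%c,im=im,d=d,**cal)
    print(c,cal)
E
```

```text
pics
{'time': 0.0, 'qpos': array([ 1.16902226e+00,  3.42747751e-01,  1.52505112e+00, -6.86477145e-06,
        1.27537680e+00, -1.45995681e-01]), 'qvel': array([-0.0007833 ,  0.00067041, -0.00145833, -0.0004995 ,  0.00011408,
        0.00041099]), 'joint_efforts': array([ 9.24600099e-04, -4.31233943e+01, -2.44222909e+01,  7.19997799e-02,
        5.57714654e-02, -1.28970328e-04]), 'tool_pos': array([0.13263777, 0.50753784, 0.22602007]), 'tool_rot': array([-3.14002553e+00, -2.23798214e-04,  2.88581610e+00]), 'contact_force': array([-0.2929139 ,  0.82827615, -0.21543728]), 'torque': array([ 0.01280884, -0.05150084,  0.0113162 ]), 'opening': 0.09173168709628637}
scene {'camera_matrix': array([[489.98783469,   0.        , 327.28892738],
       [  0.        , 489.98783469, 195.78833359],
       [  0.        ,   0.        ,   1.        ]]), 'R': array([[-0.59450612, -0.80404748,  0.00837415],
       [-0.35920846,  0.25624949, -0.89738814],
       [ 0.7193968 , -0.53651081, -0.44116255]]), 't': array([0.36380511, 0.24296518, 0.85183772])}
side {'camera_matrix': array([[401.47784096,   0.        , 311.38468596],
       [  0.        , 401.47784096, 193.19479976],
       [  0.        ,   0.        ,   1.        ]]), 'R': array([[-0.91336516, -0.40705027,  0.00861169],
       [-0.35135041,  0.77734259, -0.52181547],
       [ 0.20571089, -0.47963379, -0.85301492]]), 't': array([0.50390117, 0.19112871, 0.8208298 ])}
wrist {'camera_matrix': array([[288.65279959,   0.        , 314.72283912],
       [  0.        , 288.65279959, 201.23953115],
       [  0.        ,   0.        ,   1.        ]]), 'R': array([[ 2.53013231e-01,  9.67462728e-01, -4.17065009e-04],
       [ 9.37886985e-01, -2.45172688e-01,  2.45475778e-01],
       [ 2.37386413e-01, -6.24997796e-02, -9.69402635e-01]]), 't': array([-0.52468984, -0.03031647,  0.38921702])}
```

View pics/scene0.png

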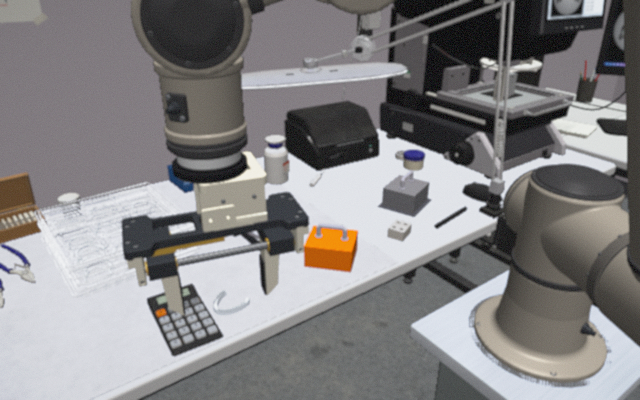

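View pics/side0.png

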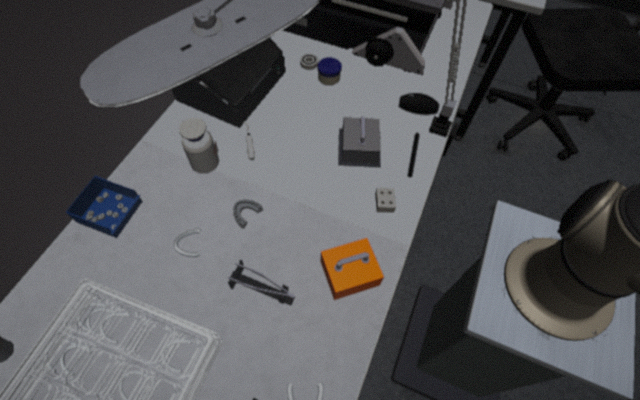

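View pics/wrist0.png

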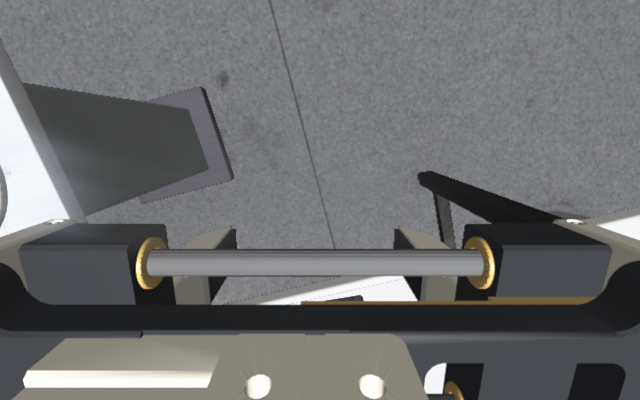

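The side view shows the grey cover at (361,142), tweezers on the black rest at (262,282), cast (247,212), and steel block (386,200). The orange look-alike is at (351,268).

Run:
```python
from h import *
for c in ['side','scene']:
    z=np.load(f'pics/{c}0.npz'); cal={k:z[k] for k in ['camera_matrix','R','t']}; W=cloud(cal,z['d'])
    for l in ['cover','tweezers','rest','arch_cast','steel_block']:
        for r in robot.outline_of(l,c)[:2]:
            m=r['region']; p=W[m]; p=p[~np.isnan(p[:,0])]
            print(c,l,round(r['confidence'],2),np.round(r['pixel']),m.sum(),np.round(np.percentile(p,[2,50,98],axis=0)*1000).tolist() if len(p) else None)
    for l in ['cover','cover_handle','tweezers','rest','tip_left','tip_right','arch_cast','steel_block']:
        for r in robot.tip_of(l,c)[:3]: 
            u=r['pixel'][::-1]; zz={'cover':.003,'cover_handle':.082,'tweezers':.03,'tip_left':.035,'tip_right':.035}.get(l,0)
            print(c,'tip',l,round(r['confidence'],2),np.round(r['pixel'],1),np.round(ray_plane(cal,*u,zz)*1000,1))
print(robot.observe()['time'])
```

```text
side cover 0.83 [272. 352.] 2673 [[341.0, 98.0, 7.0], [398.0, 157.0, 53.0], [455.0, 209.0, 84.0]]
side cover 0.76 [144. 358.] 1711 [[443.0, -216.0, 7.0], [491.0, -145.0, 54.0], [544.0, -108.0, 85.0]]
side tweezers 0.74 [289. 257.] 210 [[479.0, 227.0, 0.0], [554.0, 249.0, 37.0], [605.0, 268.0, 41.0]]
side rest 0.73 [271. 259.] 118 [[508.0, 225.0, 0.0], [562.0, 237.0, 37.0], [605.0, 244.0, 41.0]]
side rest 0.61 [290. 259.] 589 [[485.0, 239.0, 1.0], [552.0, 252.0, 5.0], [607.0, 275.0, 39.0]]
side arch_cast 0.71 [205. 243.] 398 [[635.0, 89.0, 2.0], [666.0, 107.0, 14.0], [688.0, 148.0, 23.0]]
side arch_cast 0.42 [275. 263.] 127 [[494.0, 234.0, 30.0], [555.0, 237.0, 38.0], [607.0, 247.0, 41.0]]
side steel_block 0.61 [204. 384.] 495 [[361.0, -65.0, -1.0], [387.0, -34.0, 23.0], [412.0, -13.0, 27.0]]
side tip cover 0.93 [274.5 350. ] [397.2 151.2   3. ]
side tip cover 0.9 [150.5 357.8] [ 495.3 -156.1    3. ]
side tip cover_handle 0.97 [258.8 354. ] [397.6 148.9  82. ]
side tip cover_handle 0.85 [125.5 364.8] [ 492.5 -170.8   82. ]
side tip tweezers 0.55 [281. 255.] [561.8 250.6  30. ]
side ti
[... 632 characters left out ...]
0, -109.0, 87.0]]
scene rest 0.55 [238. 252.] 82 [[549.0, 242.0, 4.0], [570.0, 251.0, 6.0], [596.0, 260.0, 9.0]]
scene steel_block 0.97 [230. 398.] 381 [[360.0, -68.0, 4.0], [379.0, -31.0, 25.0], [405.0, -13.0, 29.0]]
scene tip cover 0.67 [258.7 329. ] [399.9 152.2   3. ]
scene tip cover 0.56 [201.6 403.4] [ 503.3 -171.7    3. ]
scene tip cover_handle 0.95 [176.8 404. ] [ 494.9 -157.2   82. ]
scene tip cover_handle 0.86 [224.1 330.4] [407.9 143.6  82. ]
scene tip rest 0.52 [239.3 252.8] [570.9 244.3   0. ]
scene tip tip_right 0.7 [173.9 403.8] [ 584.2 -249.1   35. ]
scene tip arch_cast 0.18 [176.6 407.9] [ 618.8 -303.8    0. ]
scene tip steel_block 0.73 [234.3 399.6] [389.1 -47.7   0. ]
1.45
```

Run:
```python
from h import *
Cl={}
for c in ['side','scene']:
    z=np.load(f'pics/{c}0.npz'); cal={k:z[k] for k in ['camera_matrix','R','t']}; W=cloud(cal,z['d']); Cl[c]=W
    def box(b,zl):
        m=(W[...,0]>b[0])&(W[...,0]<b[1])&(W[...,1]>b[2])&(W[...,1]<b[3])&(W[...,2]>zl[0])&(W[...,2]<zl[1]); return W[m]
    for nm,zl in [('top',(.050,.062)),('bar',(.076,.092))]:
        p=box((.42,.57,-.26,-.08),zl)
        (cx,cy),(w,h),a=cv2.minAreaRect((p[:,:2]*1000).astype(np.float32)); print(c,nm,len(p),cx,cy,w,h,a,np.median(p[:,2]))
    p=box((.42,.7,.18,.32),(.03,.05)); 
    if len(p)>5: print(c,'tw',len(p),cv2.minAreaRect((p[:,:2]*1000).astype(np.float32)),np.median(p[:,2]))
    if c=='wrist':pass
im=np.load('pics/side0.npz')['im']
save(cv2.resize(im[230:320,210:310],None,fx=7,fy=6,interpolation=cv2.INTER_CUBIC),'side_tw')
cal=robot.get_calibration('wrist');print(-cal['R'].T@cal['t'],robot.observe()['tool_pos'])
```

```text
side top 1125 496.4897155761719 -167.75662231445312 87.88973236083984 103.76597595214844 21.14887809753418 0.05423618018747219
side bar 90 495.2976379394531 -165.2203369140625 9.555814743041992 60.16537857055664 20.99059295654297 0.0849584379615134
side tw 429 ((517.6849365234375, 234.8218536376953), (204.91683959960938, 63.57801818847656), 15.385489463806152) 0.037004879991882976
scene top 601 494.7888488769531 -167.67721557617188 89.62012481689453 107.50758361816406 20.54043960571289 0.05761894424731135
scene bar 66 492.9093322753906 -165.85528564453125 9.800609588623047 64.09137725830078 18.611202239990234 0.08669966963125526
scene tw 38 ((533.9840698242188, 262.0273742675781), (37.07668685913086, 5.393235206604004), 14.513877868652344) 0.03855905075804994
[0.06884957 0.52464868 0.38513579] [0.13280472 0.5079405  0.22672148]
```

View pics/side_tw.png

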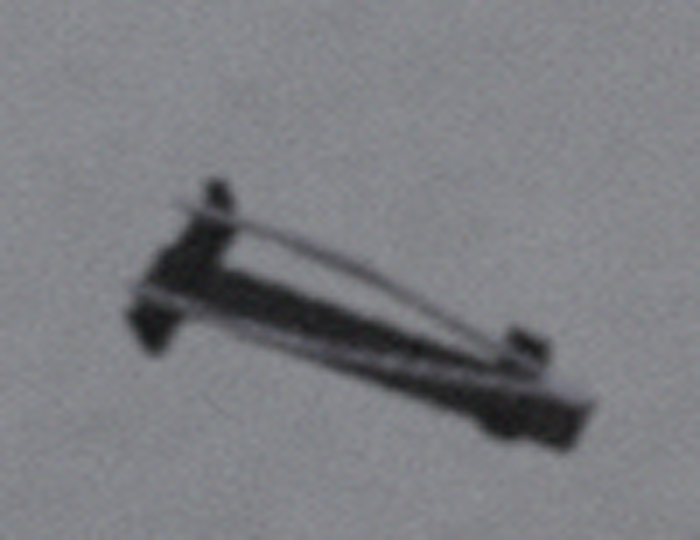

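```bash
cat >> h.py <<'E'
from scipy.spatial.transform import Rotation as Ro
def rel(targets, start=None):
    """targets: list of (x,y,z,yaw); prints tool shifts from current pose"""
    s=robot.observe(); p=s['tool_pos'] if start is None else np.array(start[:3]); r=s['tool_rot']
    R=Ro.from_euler('xyz',r).as_matrix()
    for t in targets:
        d=R.T@(np.array(t[:3])-p); dy=-(t[3]-r[2]); dy=(dy+np.pi)%(2*np.pi)-np.pi
        print('tx %.4f ty %.4f tz %.4f yaw %.4f'%(*d,dy))
E
python3 - <<'E'
from h import *
rel([(.40,.22,.21,1.932),(.4945,-.166,.2,1.932)])
E
```

```text
tx -0.3314 ty -0.2110 tz 0.0167 yaw 0.9538
tx -0.5204 ty -0.5605 tz 0.0267 yaw 0.9538
```

>>> {"fn": "apply_moves", "kwargs": {
  "plan": [
    {"tx": -0.055,"ty": -0.035,"tz": 0.003,"yaw": 0.18,"grip": 1},
    {"tx": -0.11,"ty": -0.07,"tz": 0.006,"yaw": 0.36,"grip": 1},
    {"tx": -0.16,"ty": -0.1,"tz": 0.009,"yaw": 0.54,"grip": 1},
    {"tx": -0.21,"ty": -0.135,"tz": 0.012,"yaw": 0.72,"grip": 1},
    {"tx": -0.26,"ty": -0.165,"tz": 0.014,"yaw": 0.9,"grip": 1},
    {"tx": -0.305,"ty": -0.2,"tz": 0.016,"yaw": 0.954,"grip": 1},
    {"tx": -0.34,"ty": -0.245,"tz": 0.018,"yaw": 0.954,"grip": 1},
    {"tx": -0.37,"ty": -0.295,"tz": 0.02,"yaw": 0.954,"grip": 1}
  ],
  "force": 20
}}

```text
time: 2.45
tool_pos: [0.4171, 0.1272, 0.2068]
tool_rot: [3.141, 0.0, 1.932]
contact_force: [0.5, 0.6, -0.4]
opening: 0.0918
```

Run:
```python
from h import *
print(robot.observe()['tool_rot'])
rel([(.4945,-.166,.2,1.932)])
```

```text
[3.14071156e+00 1.26456342e-04 1.93187299e+00]
tx -0.3016 ty -0.0312 tz 0.0068 yaw -0.0001
```

>>> {"fn": "apply_moves", "kwargs": {
  "plan": [
    {"tx": -0.06,"ty": -0.006,"tz": 0.001},
    {"tx": -0.12,"ty": -0.012,"tz": 0.003},
    {"tx": -0.18,"ty": -0.018,"tz": 0.004},
    {"tx": -0.24,"ty": -0.025,"tz": 0.006},
    {"tx": -0.302,"ty": -0.031,"tz": 0.007},
    {"tx": -0.302,"ty": -0.031,"tz": 0.007}
  ]
}}

```text
schema error: expected keys tx, ty, tz, yaw, grip
```

```bash
cat > look.py <<'E'
import sys
from h import *
c,n=sys.argv[1:3]
s=robot.observe(); cal=robot.get_calibration(c); im,d=robot.read_camera(c); save(im,n); np.savez(f'pics/{n}.npz',im=im,d=d,**cal)
print(s['time'],s['tool_pos'],s['tool_rot'],s['opening'])
E
python3 look.py wrist w1
python3 - <<'E'
from h import *
z=np.load('pics/w1.npz');print(proj(z,robot.observe()['tool_pos']))
W=cloud(z,z['d'])
for nm,zl in [('top',(.048,.064)),('bar',(.076,.092))]:
    m=(abs(W[...,0]-.495)<.08)&(abs(W[...,1]+.166)<.09)&(W[...,2]>zl[0])&(W[...,2]<zl[1]); p=W[m]
    if len(p)>5: print(nm,len(p),cv2.minAreaRect((p[:,:2]*1000).astype(np.float32)),np.median(p[:,2]),np.median(p,0))
E
```

```text
2.45 [0.41707614 0.12718411 0.20675886] [3.14071156e+00 1.26456342e-04 1.93187299e+00] 0.09175584405218909
[314.24588345 253.09114485]
```

View pics/w1.png

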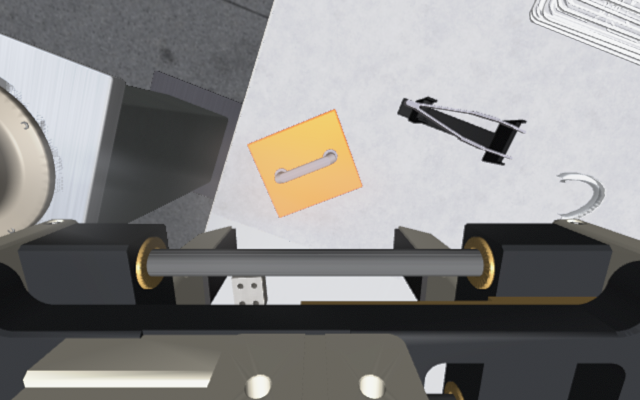

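The move was refused because of a missing key. The picture is still useful: it shows the tweezers from above, heel at (405,105), tips near (510,157) and (525,122). I'll measure them from this view.

Run:
```python
from h import *
z=np.load('pics/w1.npz'); im=z['im']
save(cv2.resize(im[80:180,380:545],None,fx=4.5,fy=4.5,interpolation=cv2.INTER_CUBIC),'w1_tw')
for l in ['tweezers','tip_left','tip_right','rest']:
    for r in robot.tip_of(l,'wrist')[:3]:
        u=r['pixel'][::-1]; zz={'tweezers':.03,'tip_left':.035,'tip_right':.035}.get(l,0)
        print(l,round(r['confidence'],2),np.round(u,1),np.round(ray_plane(z,*u,zz)*1000,1))
W=cloud(z,z['d'])
m=(W[...,2]>.031)&(W[...,2]<.05)&(W[...,1]>.19)&(W[...,0]>.44); p=W[m]; print(m.sum(),cv2.minAreaRect((p[:,:2]*1000).astype(np.float32)))
```

```text
tweezers 0.93 [473.  130.2] [561.7 250.1  30. ]
tip_left 0.67 [525.7 132. ] [615.1 268.2  35. ]
tip_right 0.93 [512.7 157.7] [616.1 238.2  35. ]
rest 0.87 [460.2 131.2] [562.6 249.    0. ]
2310 ((590.2075805664062, 312.74578857421875), (235.81663513183594, 123.14268493652344), 56.559776306152344)
```

View pics/w1_tw.png

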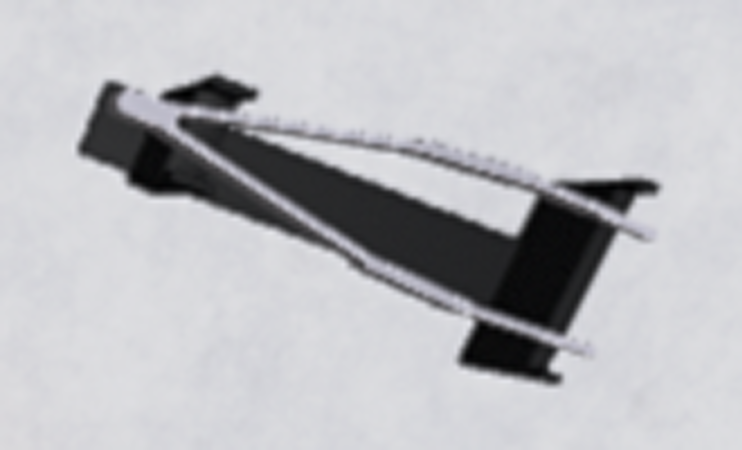

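>>> {"fn": "apply_moves", "kwargs": {
  "plan": [
    {"tx": -0.06,"ty": -0.006,"tz": 0.001,"yaw": 0,"grip": 1},
    {"tx": -0.12,"ty": -0.012,"tz": 0.003,"yaw": 0,"grip": 1},
    {"tx": -0.18,"ty": -0.018,"tz": 0.004,"yaw": 0,"grip": 1},
    {"tx": -0.24,"ty": -0.025,"tz": 0.006,"yaw": 0,"grip": 1},
    {"tx": -0.302,"ty": -0.031,"tz": 0.007,"yaw": 0,"grip": 1},
    {"tx": -0.302,"ty": -0.031,"tz": 0.007,"yaw": 0,"grip": 1}
  ]
}}

```text
time: 3.45
tool_pos: [0.495, -0.1664, 0.1992]
tool_rot: [3.141, 0.001, 1.93]
contact_force: [-1.1, -0.3, 0.5]
opening: 0.0916
```

```bash
python3 look.py wrist w2
python3 - <<'E'
from h import *
z=np.load('pics/w2.npz')
W=cloud(z,z['d'])
for nm,zl in [('top',(.048,.064)),('bar',(.076,.092))]:
    m=(abs(W[...,0]-.495)<.08)&(abs(W[...,1]+.166)<.09)&(W[...,2]>zl[0])&(W[...,2]<zl[1]); p=W[m]
    if len(p)>5: print(nm,len(p),cv2.minAreaRect((p[:,:2]*1000).astype(np.float32)),np.median(p[:,2]),np.median(p,0))
E
```

```text
3.45 [ 0.49498134 -0.16640772  0.19919683] [3.14144102e+00 5.83799503e-04 1.92982728e+00] 0.09162766061330045
top 6790 ((494.9349060058594, -167.84930419921875), (88.07504272460938, 99.85509490966797), 20.971654891967773) 0.05547048037418752 [ 0.49340934 -0.1641886   0.05547048]
bar 637 ((494.57586669921875, -167.51246643066406), (9.718853950500488, 64.86117553710938), 20.7657413482666) 0.0863157602304335 [ 0.4938318  -0.16439322  0.08631576]
```

View pics/w2.png

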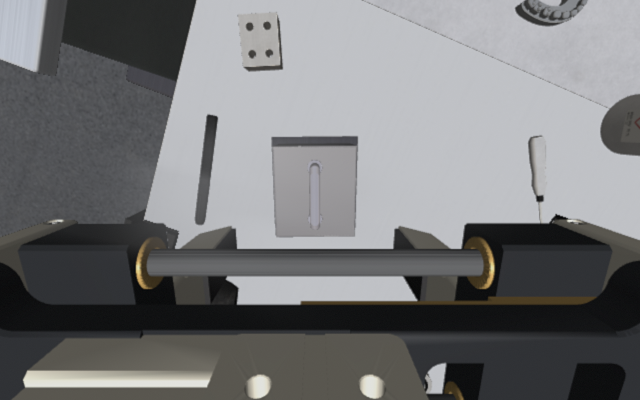

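The top view shows the cover directly under the tool, with its bar at (314,195). All views agree on centre (495,-167.7) mm and heading 20.8°. Next I check the spot for setting it down and compute the descent.

Run:
```python
from h import *
z=np.load('pics/w2.npz')
for n,u in [('scalpel',(537,140)),('scalpel e',(541,220)),('block',(278,68)),('mat edge',(370,3)),('bottle',(605,130)),('castlow',(530,15))]: print(n,np.round(ray_plane(z,*u,0)*1000))
# candidate footprint
c=np.array([.55,-.035]);a=.363
for sx in(-.5,.5):
  for sy in(-.5,.5):
    q=c+np.array([[np.cos(a),-np.sin(a)],[np.sin(a),np.cos(a)]])@np.array([sx*.088,sy*.1]); print(np.round(q*1000),proj(z,[*q,0]).round())
rel([(.495,-.1677,.063,1.934)])
```

```text
scalpel [729. -23.   0.]
scalpel e [ 788. -110.    0.]
block [409. -57.   0.]
mat edge [482.  40.   0.]
bottle [800.  16.   0.]
castlow [651.  92.   0.]
[527. -97.] [359. 139.]
[491.  -4.] [362.  48.]
[609. -66.] [432. 139.]
[573.  27.] [440.  48.]
tx -0.0036 ty -0.0005 tz 0.1362 yaw -0.0027
```

>>> {"fn": "apply_moves", "kwargs": {
  "plan": [
    {"tx": -0.001,"ty": -0.0005,"tz": 0.045,"yaw": -0.003,"grip": 1},
    {"tx": -0.002,"ty": -0.0005,"tz": 0.09,"yaw": -0.003,"grip": 1},
    {"tx": -0.003,"ty": -0.0005,"tz": 0.12,"yaw": -0.003,"grip": 0.2},
    {"tx": -0.0036,"ty": -0.0005,"tz": 0.136,"yaw": -0.003,"grip": 0},
    {"tx": -0.0036,"ty": -0.0005,"tz": 0.136,"yaw": -0.003,"grip": -1},
    {"tx": -0.0036,"ty": -0.0005,"tz": 0.136,"yaw": -0.003,"grip": -1},
    {"tx": -0.0036,"ty": -0.0005,"tz": 0.136,"yaw": -0.003,"grip": -1},
    {"tx": -0.0036,"ty": -0.0005,"tz": 0.136,"yaw": -0.003,"grip": -1}
  ],
  "force": 25
}}

```text
time: 4.5
tool_pos: [0.495, -0.1683, 0.0644]
tool_rot: [3.141, 0.001, 1.935]
contact_force: [0.6, -0.1, 0.2]
opening: 0.0366
```

>>> {"fn": "apply_moves", "kwargs": {
  "plan": [
    {"tx": 0,"ty": 0,"tz": 0,"yaw": 0,"grip": -1},
    {"tx": 0,"ty": 0,"tz": 0,"yaw": 0,"grip": -1},
    {"tx": 0,"ty": 0,"tz": 0,"yaw": 0,"grip": -1},
    {"tx": 0,"ty": 0,"tz": 0,"yaw": 0,"grip": -1}
  ],
  "force": 25
}}

```text
time: 5.0
tool_pos: [0.4949, -0.1681, 0.0638]
tool_rot: [3.141, 0.0, 1.935]
contact_force: [0.7, 0.7, -0.4]
opening: 0.0089
```

>>> {"fn": "apply_moves", "kwargs": {
  "plan": [
    {"tx": 0,"ty": 0,"tz": -0.008,"yaw": 0,"grip": -1},
    {"tx": 0,"ty": 0,"tz": -0.02,"yaw": 0,"grip": -1},
    {"tx": 0,"ty": 0,"tz": -0.035,"yaw": 0,"grip": -1},
    {"tx": 0,"ty": 0,"tz": -0.05,"yaw": 0,"grip": -1},
    {"tx": 0,"ty": 0,"tz": -0.065,"yaw": 0,"grip": -1},
    {"tx": 0,"ty": 0,"tz": -0.08,"yaw": 0,"grip": -1},
    {"tx": 0,"ty": 0,"tz": -0.08,"yaw": 0,"grip": -1}
  ]
}}

```text
time: 5.88
tool_pos: [0.4954, -0.1684, 0.1452]
tool_rot: [3.14, 0.002, 1.935]
contact_force: [0.4, -0.1, -2.8]
opening: 0.0092
```

```bash
python3 look.py scene s1
python3 - <<'E'
from h import *
rel([(.59,-.04,.143,1.934)])
im=np.load('pics/s1.npz')['im']; save(cv2.resize(im[100:280,280:520],None,fx=3,fy=3),'s1c')
E
```

```text
5.875 [ 0.49535209 -0.16842831  0.14516499] [3.13957232e+00 2.06459650e-03 1.93484665e+00] 0.009194074800324947
tx 0.0859 ty 0.1346 tz 0.0012 yaw 0.0008
```

View pics/s1c.png

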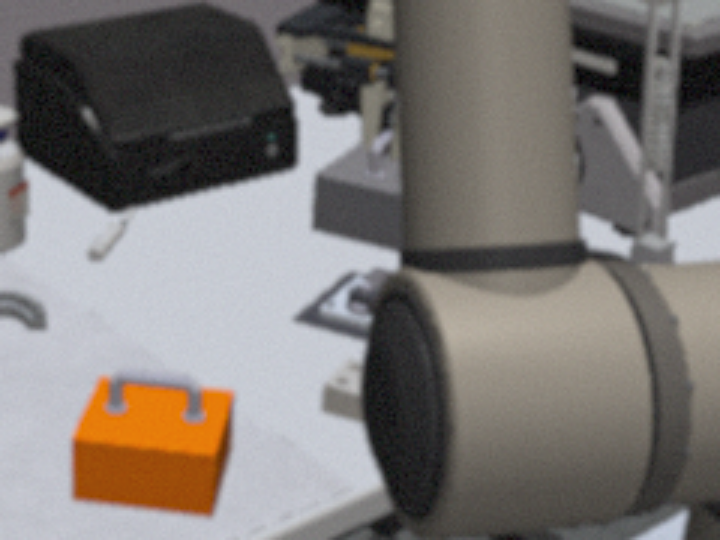

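The cover is lifted clear, with the gauge showing beneath at (345,300) in the crop, and the force matches about 250 g.

>>> {"fn": "apply_moves", "kwargs": {
  "plan": [
    {"tx": 0.015,"ty": 0.02,"tz": 0,"yaw": 0,"grip": -1},
    {"tx": 0.035,"ty": 0.055,"tz": 0,"yaw": 0,"grip": -1},
    {"tx": 0.06,"ty": 0.095,"tz": 0,"yaw": 0,"grip": -1},
    {"tx": 0.08,"ty": 0.125,"tz": 0.01,"yaw": 0,"grip": -1},
    {"tx": 0.086,"ty": 0.1345,"tz": 0.035,"yaw": 0,"grip": -1},
    {"tx": 0.086,"ty": 0.1345,"tz": 0.06,"yaw": 0,"grip": -1},
    {"tx": 0.086,"ty": 0.1345,"tz": 0.076,"yaw": 0,"grip": -1},
    {"tx": 0.086,"ty": 0.1345,"tz": 0.08,"yaw": 0,"grip": -1}
  ]
}}

```text
time: 6.92
tool_pos: [0.5888, -0.0399, 0.0623]
tool_rot: [-3.139, -0.001, 1.934]
contact_force: [-0.8, -0.4, -2.7]
opening: 0.0088
```

>>> {"fn": "apply_moves", "kwargs": {
  "plan": [
    {"tx": 0,"ty": 0,"tz": 0.001,"yaw": 0,"grip": -1},
    {"tx": 0,"ty": 0,"tz": 0.002,"yaw": 0,"grip": -1},
    {"tx": 0,"ty": 0,"tz": 0.002,"yaw": 0,"grip": -1}
  ]
}}

```text
time: 7.3
tool_pos: [0.59, -0.04, 0.0624]
tool_rot: [3.141, 0.001, 1.935]
contact_force: [-0.3, 0.3, -2.1]
opening: 0.009
```

>>> {"fn": "apply_moves", "kwargs": {
  "plan": [
    {"tx": 0,"ty": 0,"tz": 0.001,"yaw": 0,"grip": -1},
    {"tx": 0,"ty": 0,"tz": 0.0015,"yaw": 0,"grip": -1},
    {"tx": 0,"ty": 0,"tz": 0.0015,"yaw": 0,"grip": -1}
  ]
}}

```text
time: 7.68
tool_pos: [0.5902, -0.0398, 0.0606]
tool_rot: [3.14, 0.0, 1.935]
contact_force: [0.8, 1.1, 0.0]
opening: 0.0089
```

Contact: the weight is off the wrist. Releasing.

>>> {"fn": "apply_moves", "kwargs": {
  "plan": [
    {"tx": 0,"ty": 0,"tz": 0,"yaw": 0,"grip": 0.2},
    {"tx": 0,"ty": 0,"tz": 0,"yaw": 0,"grip": 0.2},
    {"tx": 0,"ty": 0,"tz": 0,"yaw": 0,"grip": 0.2},
    {"tx": 0,"ty": 0,"tz": 0,"yaw": 0,"grip": 0.2},
    {"tx": 0,"ty": 0,"tz": -0.03,"yaw": 0,"grip": 0.2},
    {"tx": 0,"ty": 0,"tz": -0.08,"yaw": 0,"grip": 0.2},
    {"tx": 0,"ty": 0,"tz": -0.14,"yaw": 0,"grip": 0.2},
    {"tx": 0,"ty": 0,"tz": -0.18,"yaw": 0,"grip": 0.2}
  ]
}}

```text
time: 8.68
tool_pos: [0.5902, -0.04, 0.2434]
tool_rot: [3.139, 0.002, 1.935]
contact_force: [-0.4, -0.5, -0.3]
opening: 0.0547
```

```bash
python3 look.py side s2;python3 look.py wrist w3
python3 - <<'E'
from h import *
im=np.load('pics/s2.npz')['im']; save(cv2.resize(im[60:300,220:460],None,fx=2.5,fy=2.5),'s2c')
E
```

```text
8.675 [ 0.59017326 -0.03996463  0.24336209] [3.13870374e+00 1.72493689e-03 1.93481053e+00] 0.054716954793499535
8.725 [ 0.59197319 -0.04026629  0.24855245] [3.13200615 0.00594573 1.93484438] 0.0549988489387947
```

View pics/s2c.png

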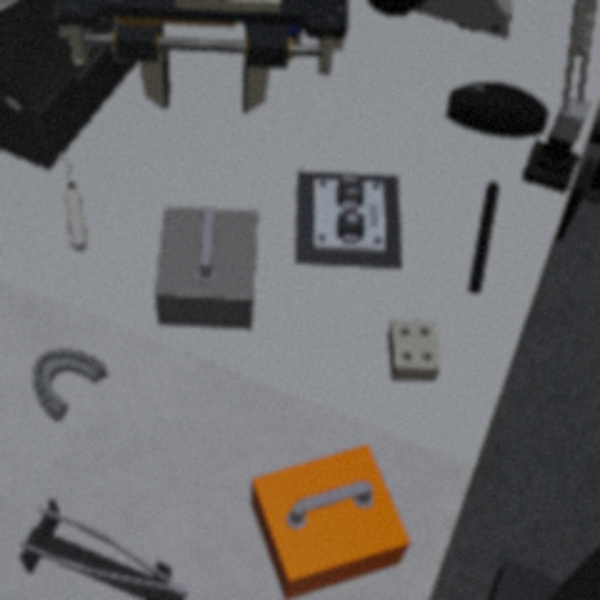

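View pics/w3.png

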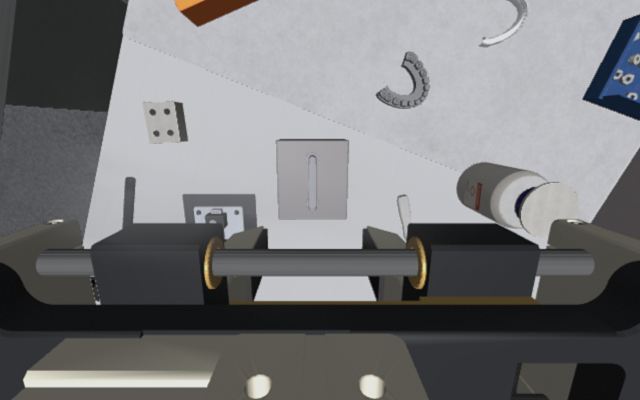

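The cover stands upright on the bench (side crop (207,265)), and the gauge is uncovered with its blades visible. I'll refine the tweezers' pose from the earlier wrist picture and measure the blades in the current one.

Run:
```python
from h import *
z=np.load('pics/w1.npz')
h=ray_plane(z,407.8,101.8,.04); l=ray_plane(z,525,132.2,.0375); r=ray_plane(z,511.8,157.8,.0375)
m=(l+r)/2; print(h,l,r,np.linalg.norm((m-h)[:2]),np.degrees(np.arctan2(*(m-h)[1::-1])), np.linalg.norm(l-r))
# fixed marks from prior knowledge
c=np.array([.495,-.1677]);print('gauge pads point',c-.05*np.array([np.cos(.363),np.sin(.363)]))
z3=np.load('pics/s2.npz')
for l in ['mark_fixed','mark_sliding','gauge']:
    for r in robot.tip_of(l,'side')[:2]:
        u=r['pixel'][::-1];print(l,round(r['confidence'],2),np.round(u,1),np.round(ray_plane(z3,*u,0 if l=='gauge' else .04)*1000,1))
```

```text
[0.47721053 0.24977655 0.04      ] [0.61283004 0.26714202 0.0375    ] [0.61348608 0.2373216  0.0375    ] 0.13596969902285308 1.0346664378698722 0.029827632746799167
gauge pads point [ 0.44825821 -0.18545402]
mark_fixed 0.9 [361.3 136.7] [ 496.  -170.5   40. ]
mark_fixed 0.7 [362.8 141.1] [ 488.  -159.3   40. ]
gauge 0.58 [358.  142.6] [ 504.2 -182.    -0. ]
```

Run:
```python
from h import *
for c,pts in [('side',[(100,85),(200,40),(300,10),(140,95)]),('scene',[(250,80),(330,75),(400,70),(360,40),(470,10),(500,100)])]:
    z=np.load(f'pics/{c}0.npz');W=cloud(z,z['d'])
    for u,v in pts: print(c,u,v,np.round(W[v,u]*1000))
rel([(.562,.25,.15,.03)])
```

```text
side 100 85 [914. 113. 286.]
side 200 40 [805. -49. 301.]
side 300 10 [ 671. -206.  305.]
side 140 95 [838. 101. 282.]
scene 250 80 [852.  79. 293.]
scene 330 75 [737. -98. 305.]
scene 400 70 [ 655. -274.  312.]
scene 360 40 [ 748. -207.  384.]
scene 470 10 [ 601. -471.  459.]
scene 500 100 [ 494. -518.  227.]
tx 0.2804 ty 0.0779 tz 0.0894 yaw 1.9048
```

>>> {"fn": "apply_moves", "kwargs": {
  "plan": [
    {"tx": 0.03,"ty": 0.008,"tz": 0.01,"yaw": 0.18,"grip": 0.4},
    {"tx": 0.075,"ty": 0.02,"tz": 0.02,"yaw": 0.36,"grip": 0.4},
    {"tx": 0.12,"ty": 0.032,"tz": 0.035,"yaw": 0.54,"grip": 0.4},
    {"tx": 0.165,"ty": 0.045,"tz": 0.05,"yaw": 0.72,"grip": 0.4},
    {"tx": 0.21,"ty": 0.058,"tz": 0.06,"yaw": 0.9,"grip": 0.4},
    {"tx": 0.25,"ty": 0.07,"tz": 0.07,"yaw": 1.08,"grip": 0.4},
    {"tx": 0.28,"ty": 0.078,"tz": 0.08,"yaw": 1.26,"grip": 0.4},
    {"tx": 0.28,"ty": 0.078,"tz": 0.089,"yaw": 1.44,"grip": 0.4}
  ]
}}

```text
time: 9.93
tool_pos: [0.5611, 0.2517, 0.1483]
tool_rot: [-3.14, 0.004, 0.492]
contact_force: [0.1, -1.0, 0.6]
opening: 0.0644
```

Run:
```python
from h import *
print(robot.observe()['tool_pos'],robot.observe()['tool_rot'],robot.observe()['qpos'])
rel([(.562,.25,.15,.03)])
```

```text
[0.56105467 0.25167428 0.14834444] [-3.1402416   0.00404731  0.49206324] [2.96819033e-01 5.74027216e-01 1.36950550e+00 5.79052150e-04
 1.20229251e+00 1.37534512e+00]
tx 0.0000 ty 0.0019 tz -0.0017 yaw 0.4621
```

>>> {"fn": "apply_moves", "kwargs": {
  "plan": [
    {"tx": 0,"ty": 0,"tz": 0,"yaw": 0.18,"grip": 0.4},
    {"tx": 0,"ty": 0,"tz": 0,"yaw": 0.36,"grip": 0.4},
    {"tx": 0,"ty": 0,"tz": 0,"yaw": 0.46,"grip": 0.4},
    {"tx": 0,"ty": 0,"tz": 0,"yaw": 0.46,"grip": 0.4}
  ]
}}

```text
time: 10.42
tool_pos: [0.5619, 0.2493, 0.1493]
tool_rot: [3.141, 0.003, 0.036]
contact_force: [0.6, -0.7, -0.6]
opening: 0.0646
```

```bash
python3 look.py wrist w4
python3 - <<'E'
from h import *
z=np.load('pics/w4.npz')
for l in ['tweezers','tip_left','tip_right','rest']:
    for r in robot.tip_of(l,'wrist')[:2]:
        u=r['pixel'][::-1]; zz={'tweezers':.03,'tip_left':.035,'tip_right':.035}.get(l,0)
        print(l,round(r['confidence'],2),np.round(u,1),np.round(ray_plane(z,*u,zz)*1000,1))
E
```

```text
10.425 [0.56193236 0.24925132 0.14928992] [3.14074413 0.003427   0.03574228] 0.06461898891087318
tweezers 0.94 [313.3 195.3] [562.5 251.   30. ]
tip_left 0.91 [297.  142.7] [613.1 267.8  35. ]
tip_right 0.57 [333.5 142.8] [614.2 234.   35. ]
rest 0.65 [315.9 188.1] [563.7 248.3   0. ]
```

View pics/w4.png

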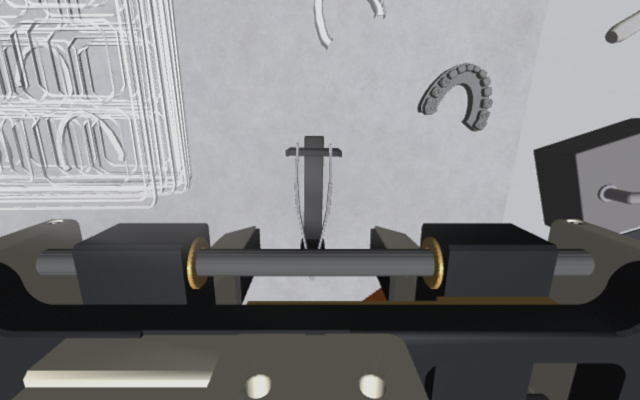

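Run:
```python
from h import *
z=np.load('pics/w4.npz')
save(cv2.resize(z['im'][125:255,270:360],None,fx=6.5,fy=4.6,interpolation=cv2.INTER_CUBIC),'w4c')
s=robot.observe();R=Ro.from_euler('xyz',s['tool_rot']).as_matrix()
for x in (0.,.05,.0525): 
  for y in(-.015,0,.015):print(x,y,proj(z,s['tool_pos']+R@np.array([x,y,.1143])))
```

```text
0.0 -0.015 [299.25876812 196.79266414]
0.0 0 [314.80505412 196.79078198]
0.0 0.015 [330.35102039 196.78889987]
0.05 -0.015 [298.54212436 144.03613063]
0.05 0 [314.80486604 144.03472926]
0.05 0.015 [331.06725784 144.03332791]
0.0525 -0.015 [298.50455427 141.27036579]
0.0525 0 [314.80485618 141.268991  ]
0.0525 0.015 [331.1048066  141.26761624]
```

View pics/w4c.png

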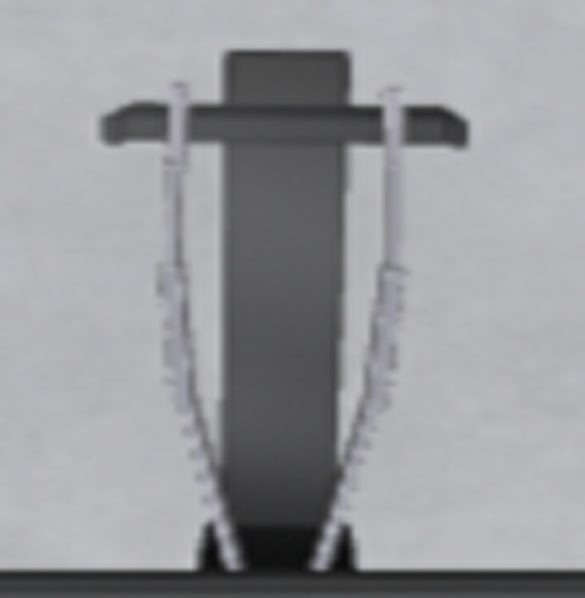

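Tips at px (297.7,144) and (330.5,145), nearly symmetric about the tool axis (314.8). The tweezers' heading is about 0.02 rad, and their pads lie under the TCP. Descending.

>>> {"fn": "apply_moves", "kwargs": {
  "plan": [
    {"tx": 0,"ty": -0.0005,"tz": 0.04,"yaw": 0.013,"grip": 0.2},
    {"tx": 0,"ty": -0.0005,"tz": 0.08,"yaw": 0.013,"grip": 0.1},
    {"tx": 0,"ty": -0.0005,"tz": 0.115,"yaw": 0.013,"grip": 0.0},
    {"tx": 0,"ty": -0.0005,"tz": 0.1315,"yaw": 0.013,"grip": 0.0},
    {"tx": 0,"ty": -0.0005,"tz": 0.1315,"yaw": 0.013,"grip": -0.1},
    {"tx": 0,"ty": -0.0005,"tz": 0.1315,"yaw": 0.013,"grip": -0.1}
  ],
  "force": 30
}}

```text
time: 11.42
tool_pos: [0.564, 0.2504, 0.0212]
tool_rot: [-3.141, -0.003, 0.022]
contact_force: [-0.5, 0.3, 0.3]
opening: 0.0415
```

```bash
python3 look.py wrist w5
python3 - <<'E'
from h import *
z=np.load('pics/w5.npz')
save(cv2.resize(z['im'][50:255,220:410],None,fx=4,fy=2.9,interpolation=cv2.INTER_CUBIC),'w5c')
s=robot.observe();R=Ro.from_euler('xyz',s['tool_rot']).as_matrix()
for x in (0.,.0525):print(x,proj(z,s['tool_pos']+R@np.array([x,0,-.0165])))
E
```

```text
11.425 [0.56395628 0.25041979 0.02123465] [-3.14078772e+00 -2.62070832e-03  2.19800862e-02] 0.041519544756861405
0.0 [315.27228766 254.27864481]
0.0525 [315.32863134 154.3676179 ]
```

View pics/w5c.png

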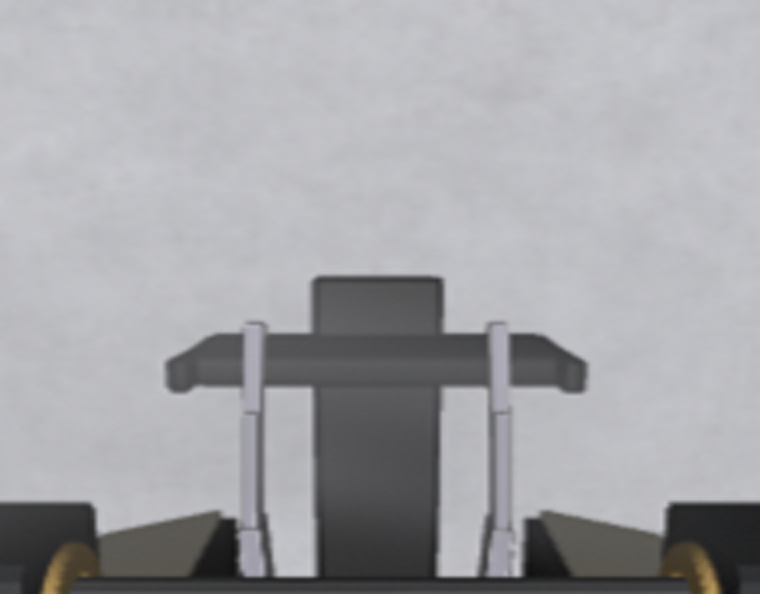

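>>> {"fn": "apply_moves", "kwargs": {
  "plan": [
    {"tx": -0.001,"ty": -0.0005,"tz": 0.001,"yaw": 0,"grip": -0.1},
    {"tx": -0.001,"ty": -0.0005,"tz": 0.001,"yaw": 0,"grip": -0.2},
    {"tx": -0.001,"ty": -0.0005,"tz": 0.001,"yaw": 0,"grip": -0.25},
    {"tx": -0.001,"ty": -0.0005,"tz": 0.001,"yaw": 0,"grip": -0.3},
    {"tx": -0.001,"ty": -0.0005,"tz": 0.001,"yaw": 0,"grip": -0.33},
    {"tx": -0.001,"ty": -0.0005,"tz": 0.001,"yaw": 0,"grip": -0.33},
    {"tx": -0.001,"ty": -0.0005,"tz": 0.001,"yaw": 0,"grip": -0.33}
  ],
  "force": 30
}}

```text
time: 12.35
tool_pos: [0.5622, 0.2507, 0.019]
tool_rot: [-3.141, -0.001, 0.022]
contact_force: [0.3, 1.0, 3.6]
opening: 0.031
```

```bash
python3 look.py wrist w6
python3 - <<'E'
from h import *
z=np.load('pics/w6.npz')
save(cv2.resize(z['im'][50:255,220:410],None,fx=4,fy=2.9,interpolation=cv2.INTER_CUBIC),'w6c')
print(robot.observe()['tool_pos'])
E
```

```text
12.35 [0.56222684 0.25069316 0.0190307 ] [-3.14119035e+00 -9.04132097e-04  2.17315086e-02] 0.031004305915562108
[0.56219114 0.25071543 0.01899495]
```

View pics/w6c.png

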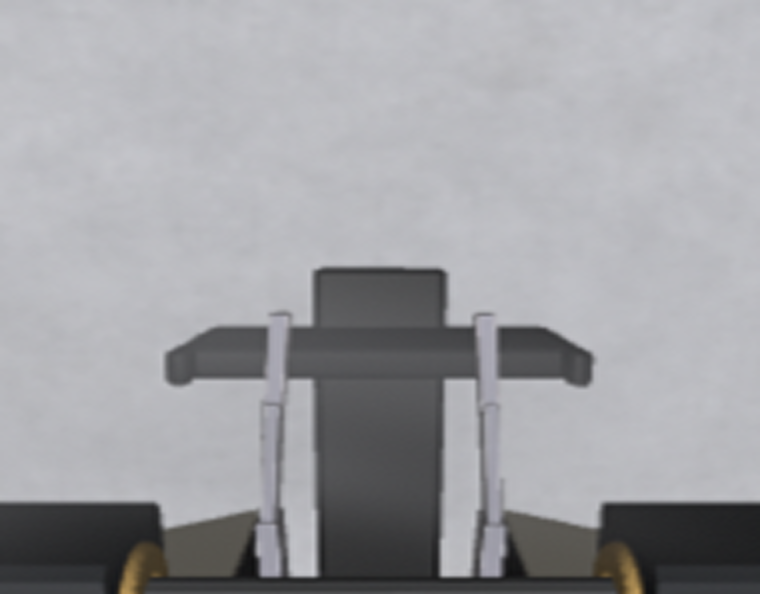

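Tips have closed in to crop columns (280,485), symmetric. Lifting.

>>> {"fn": "apply_moves", "kwargs": {
  "plan": [
    {"tx": 0,"ty": 0,"tz": -0.005,"yaw": 0,"grip": -0.36},
    {"tx": 0,"ty": 0,"tz": -0.015,"yaw": 0,"grip": -0.36},
    {"tx": 0,"ty": 0,"tz": -0.04,"yaw": 0,"grip": -0.36},
    {"tx": 0,"ty": 0,"tz": -0.08,"yaw": 0,"grip": -0.36},
    {"tx": 0,"ty": 0,"tz": -0.13,"yaw": 0,"grip": -0.36},
    {"tx": 0,"ty": 0,"tz": -0.14,"yaw": 0,"grip": -0.36}
  ]
}}

```text
time: 13.15
tool_pos: [0.5635, 0.251, 0.1632]
tool_rot: [-3.14, -0.007, 0.022]
contact_force: [0.2, -0.3, -1.4]
opening: 0.0297
```

```bash
python3 look.py wrist w7
python3 - <<'E'
from h import *
z=np.load('pics/w7.npz')
save(z['im'],'w7')
save(cv2.resize(z['im'][50:255,220:410],None,fx=4,fy=2.9,interpolation=cv2.INTER_CUBIC),'w7c')
rel([(.562,.05,.2,.022+.05),(.448,-.1855,.16,.363)])
E
```

```text
13.15 [0.56351296 0.25098911 0.16317044] [-3.13971233 -0.00684849  0.02178926] 0.029658961082338387
tx -0.0052 ty 0.2007 tz -0.0379 yaw -0.0502
tx -0.1245 ty 0.4338 tz 0.0011 yaw -0.3412
```

View pics/w7c.png

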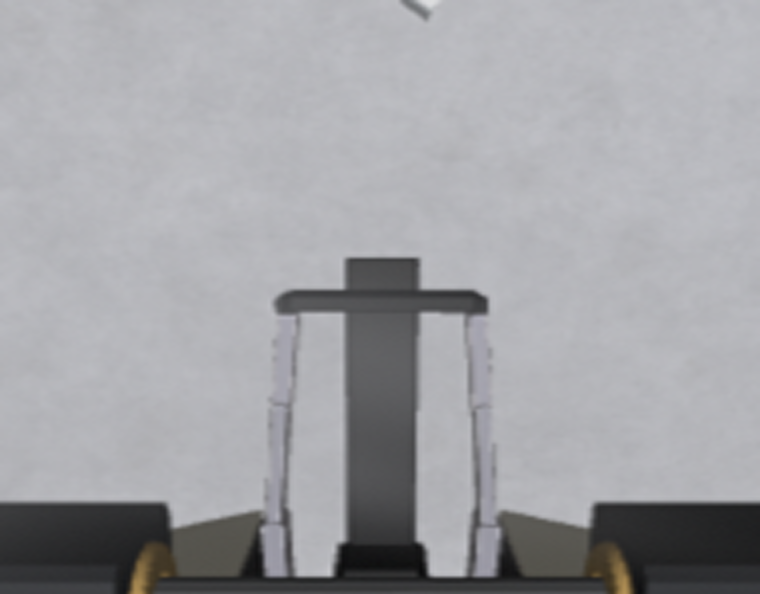

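>>> {"fn": "apply_moves", "kwargs": {
  "plan": [
    {"tx": -0.008,"ty": 0.025,"tz": 0,"yaw": -0.03,"grip": -0.36},
    {"tx": -0.022,"ty": 0.075,"tz": 0,"yaw": -0.07,"grip": -0.36},
    {"tx": -0.038,"ty": 0.13,"tz": 0,"yaw": -0.11,"grip": -0.36},
    {"tx": -0.055,"ty": 0.19,"tz": 0,"yaw": -0.155,"grip": -0.36},
    {"tx": -0.071,"ty": 0.25,"tz": 0,"yaw": -0.2,"grip": -0.36},
    {"tx": -0.088,"ty": 0.31,"tz": 0,"yaw": -0.25,"grip": -0.36},
    {"tx": -0.104,"ty": 0.365,"tz": 0,"yaw": -0.3,"grip": -0.36},
    {"tx": -0.117,"ty": 0.41,"tz": 0,"yaw": -0.341,"grip": -0.36}
  ]
}}

```text
time: 14.2
tool_pos: [0.4521, -0.1635, 0.1575]
tool_rot: [-3.14, 0.002, 0.363]
contact_force: [-0.2, -0.2, -1.3]
opening: 0.0294
```

Run:
```python
from h import *
s=robot.observe();print(s['tool_pos'],s['tool_rot'],s['qpos'])
rel([(.448,-.1855,.12,.363)])
```

```text
[ 0.452119   -0.16351892  0.15749841] [-3.13960155e+00  1.73314524e-03  3.63131555e-01] [-5.06593119e-01  3.35203683e-01  1.74382312e+00 -4.57743507e-05
  1.06520529e+00  7.01095600e-01]
tx -0.0116 ty 0.0192 tz 0.0375 yaw 0.0001
```

>>> {"fn": "apply_moves", "kwargs": {
  "plan": [
    {"tx": -0.005,"ty": 0.01,"tz": 0.012,"yaw": 0,"grip": -0.36},
    {"tx": -0.01,"ty": 0.017,"tz": 0.03,"yaw": 0,"grip": -0.36},
    {"tx": -0.0115,"ty": 0.019,"tz": 0.037,"yaw": 0,"grip": -0.36},
    {"tx": -0.0115,"ty": 0.019,"tz": 0.037,"yaw": 0,"grip": -0.36}
  ]
}}

```text
time: 14.7
tool_pos: [0.4494, -0.1828, 0.1208]
tool_rot: [-3.139, 0.001, 0.363]
contact_force: [0.4, -0.1, -1.1]
opening: 0.0295
```

```bash
python3 look.py wrist w8
python3 - <<'E'
from h import *
z=np.load('pics/w8.npz')
save(cv2.resize(z['im'][90:255,250:380],None,fx=5,fy=3.6,interpolation=cv2.INTER_CUBIC),'w8c')
for l in ['mark_fixed','mark_sliding','tip_left','tip_right']:
    for r in robot.tip_of(l,'wrist')[:2]:
        u=r['pixel'][::-1]; print(l,round(r['confidence'],2),np.round(u,1),np.round(ray_plane(z,*u,.04)*1000,1))
E
```

```text
14.7 [ 0.4494402  -0.18278988  0.1207693 ] [-3.13946681e+00  1.26957707e-03  3.63135997e-01] 0.02952790575241252
mark_fixed 0.82 [324.9 148.5] [ 498.1 -172.5   40. ]
mark_fixed 0.16 [299.  146.8] [ 491.8 -152.3   40. ]
mark_sliding 0.74 [301.1 148.8] [ 490.9 -154.4   40. ]
tip_left 0.89 [292.3 159.3] [ 480.3 -150.6   40. ]
tip_right 0.56 [343.  159.2] [ 495.3 -189.6   40. ]
```

View pics/w8.png

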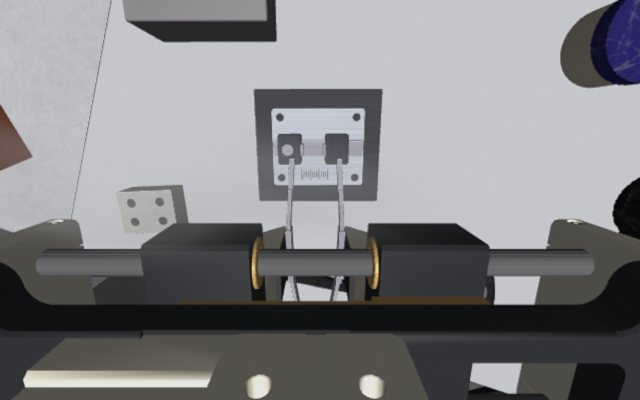

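View pics/w8c.png

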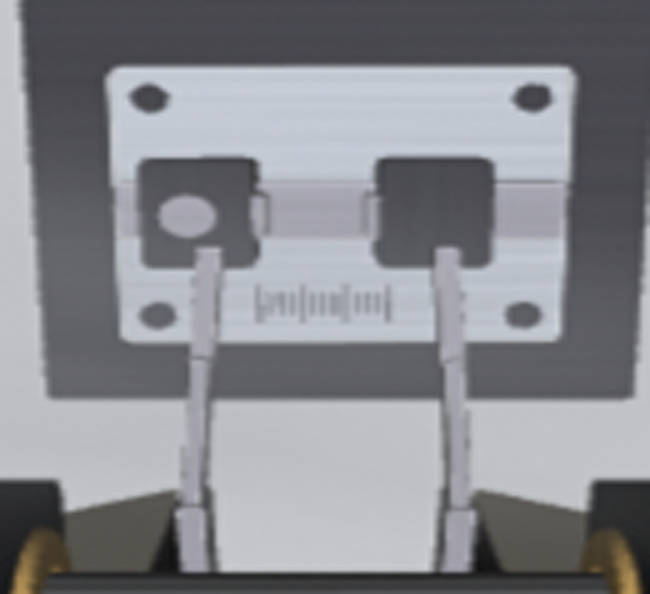

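Run:
```python
from h import *
z=np.load('pics/w8.npz'); W=cloud(z,z['d'])
np.set_printoptions(linewidth=200,suppress=True)
print('tips z', [np.round(W[r,c,2]*1000,1) for r,c in [(162,291),(164,291),(170,290),(162,340),(164,340),(170,340)]])
print('z rows 148, cols 296..330'); 
for r in (146,148,150): print(np.round(W[r,296:330,2]*1000).astype(int))
for u in [(302.3,149),(323.9,149)]: print(ray_plane(z,*u,.04))
print('thumb',W[150,287],'jaw',W[150,293],W[148,335])
tips=[ray_plane(z,*u,.141) for u in [(250+207/5,90+248/3.6),(250+448/5,90+248/3.6)]]; print(tips,np.linalg.norm(tips[0]-tips[1]))
save(cv2.resize(z['im'][130:175,280:350],None,fx=11,fy=11,interpolation=cv2.INTER_CUBIC),'w8d')
```

```text
tips z [np.float64(138.4), np.float64(140.6), np.float64(139.8), np.float64(139.8), np.float64(139.6), np.float64(139.4)]
z rows 148, cols 296..330
[31 29 30 30 41 40 41 20 21 21 21 21 20 21 20 21 21 21 20 20 21 21 19 21 20 20 20 41 40 40 29 30 30 31]
[31 30 31 30 40 42 41 21 21 21 20 20 22 19 19 20 21 22 21 20 20 20 21 21 20 21 20 39 41 40 29 30 30 30]
[31 30 31 30 41 39 40 25 21 22 21 21 19 21 21 20 20 19 22 21 20 20 22 19 21 20 19 42 40 41 30 32 31 30]
[ 0.4911308  -0.15541185  0.04      ]
[ 0.49740165 -0.17190557  0.04      ]
thumb [ 0.48559157 -0.1437768   0.036668  ] jaw [ 0.48682737 -0.14816442  0.0309688 ] [ 0.50100026 -0.18095859  0.02974044]
[array([ 0.49290697, -0.15394556,  0.141     ]), array([ 0.50105731, -0.17537828,  0.141     ])] 0.022930100520662394
```

View pics/w8d.png

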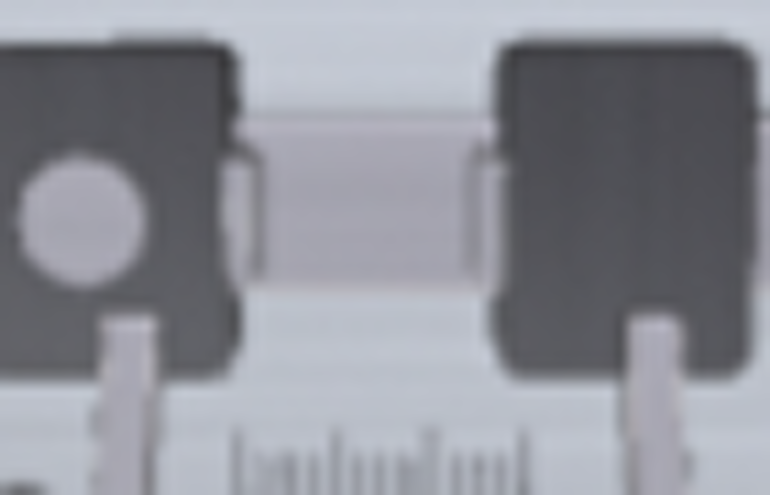

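Run:
```python
from h import *
z=np.load('pics/w8.npz'); s=robot.observe()
b=[ray_plane(z,*u,.04)*1000 for u in [(301.0,148.9),(324.1,148.9)]]
t=[ray_plane(z,*u,.1395)*1000 for u in [(280+129/11-.5,130+315/11),(280+655/11-.5,130+315/11)]]
R=Ro.from_euler('xyz',s['tool_rot']).as_matrix()
print(b,np.linalg.norm(b[0]-b[1]),t,np.linalg.norm(t[0]-t[1]))
d=(b[0]+b[1])/2-(t[0]+t[1])/2; print(R.T@d, 'b dir tool',R.T@(b[1]-b[0]),'t dir',R.T@(t[1]-t[0]))
print(s['tool_pos'])
```

```text
[array([ 490.8289735 , -154.39126646,   40.        ]), array([ 497.53477496, -172.02904726,   40.        ])] 18.86952794338508 [array([ 492.80540704, -153.76556731,  139.5       ]), array([ 500.97728459, -175.2550453 ,  139.5       ])] 22.99080787503439
[-2.13878086 -2.24987621 99.49696125] b dir tool [-4.37264882e-03  1.88695226e+01  1.35060251e-02] t dir [-3.75837088e-03  2.29908017e+01  1.64569504e-02]
[ 0.45022482 -0.18343887  0.12219142]
```

>>> {"fn": "apply_moves", "kwargs": {
  "plan": [
    {"tx": -0.001,"ty": -0.0022,"tz": 0.02,"yaw": 0,"grip": -0.36},
    {"tx": -0.001,"ty": -0.0022,"tz": 0.045,"yaw": 0,"grip": -0.36},
    {"tx": -0.001,"ty": -0.0022,"tz": 0.065,"yaw": 0,"grip": -0.36},
    {"tx": -0.001,"ty": -0.0022,"tz": 0.075,"yaw": 0,"grip": -0.36},
    {"tx": -0.001,"ty": -0.0022,"tz": 0.075,"yaw": 0,"grip": -0.36},
    {"tx": -0.001,"ty": -0.0022,"tz": 0.075,"yaw": 0,"grip": -0.36}
  ]
}}

```text
time: 15.7
tool_pos: [0.4486, -0.1823, 0.0474]
tool_rot: [3.141, -0.001, 0.363]
contact_force: [-0.1, 0.0, 0.3]
opening: 0.0296
```

```bash
python3 look.py wrist w9
python3 - <<'E'
from h import *
z=np.load('pics/w9.npz'); W=cloud(z,z['d'])
np.set_printoptions(linewidth=250,suppress=True)
save(cv2.resize(z['im'][120:190,260:370],None,fx=7,fy=7,interpolation=cv2.INTER_CUBIC),'w9d')
for r in range(132,176,3): print(r,np.round(np.nan_to_num(W[r,285:345,2])*1000).astype(int))
E
```

```text
15.7 [ 0.448649   -0.18229859  0.0474336 ] [ 3.14050980e+00 -9.73584250e-04  3.62861481e-01] 0.029554795683589503
132 [13 12 12 12 12 13 13 13 13 12 13 12 11 13 12 13 13 13 12 13 13 12 13 12 13 11 11 13 12 12 13 12 13 14 13 12 13 13 12 12 11 13 12 13 14 12 12 12 12 13 12 12 13 12 12 13 11 10 12 11]
135 [28 28 29 29 29 29 28 30 24 18 11 13 13 12 13 13 12 13 13 13 13 13 11 12 11 13 12 13 11 13 14 13 12 11 13 13 12 12 11 13 13 12 13 12 13 13 19 24 28 29 29 28 29 28 29 28 28 30 29 30]
138 [31 30 31 30 31 30 30 31 29 31 28 22 13 11 14 12 13 13 13 12 12 13 13 14 12 12 13 12 14 12 12 13 13 12 12 12 12 12 12 11 11 12 12 13 18 28 30 30 30 32 31 31 30 30 30 30 30 31 31 31]
141 [31 31 30 31 31 30 30 30 30 30 29 22 13 12 12 13 12 13 12 12 13 14 13 12 12 12 12 12 14 12 12 13 13 12 12 12 13 12 12 12 13 11 12 12 19 28 30 30 31 29 31 30 30 30 30 29 31 31 31 30]
144 [30 31 31 30 32 30 31 31 30 29 29 23 15 15 15 15 15 14 16 16 16 16 15 16 16 16 15 15 15 15 16 16 16 16 17 16 16 17 16 17 16 16 16 16 20 28 29 30 30 31 30 30 31 32 30 32 30 31 30 31]
147 [30 31 31 30 31 31 31 31 29 30 29 24 20 19 19 21 19 
[... 1103 characters left out ...]
 40 22 20 22 20 19 20 21 21 21 20 21 21 20 21 20 21 21 20 21 21 21 20 20 21 21 21 20 21 40 40 39 40 30 29 31 30 30 63 67 66 67 67 66 30 30 30]
168 [30 31 30 30 67 66 67 67 67 29 30 28 16 13 12 12 13 12 12 12 14 12 11 12 13 13 14 13 13 12 12 13 12 13 12 13 11 13 12 13 14 12 13 13 23 29 29 29 30 30 29 29 67 66 67 67 67 30 31 30]
171 [31 32 31 31 66 66 66 66 67 30 30 27 18 13 13 13 13 12 12 12 13 13 13 13 12 13 12 13 12 13 13 12 14 12 11 12 13 13 14 12 12 12 13 12 24 29 30 30 30 31 31 30 67 67 66 67 66 30 30 31]
174 [30 30 30 66 67 67 67 66 65 30 29 28 13 12 12 12 12 12 14 12 12 13 13 13 12 13 13 12 11 13 12 13 12 12 11 11 11 12 12 12 13 12 12 12 11 30 30 30 32 30 31 29 67 66 66 67 67 30 30 32]
```

View pics/w9d.png

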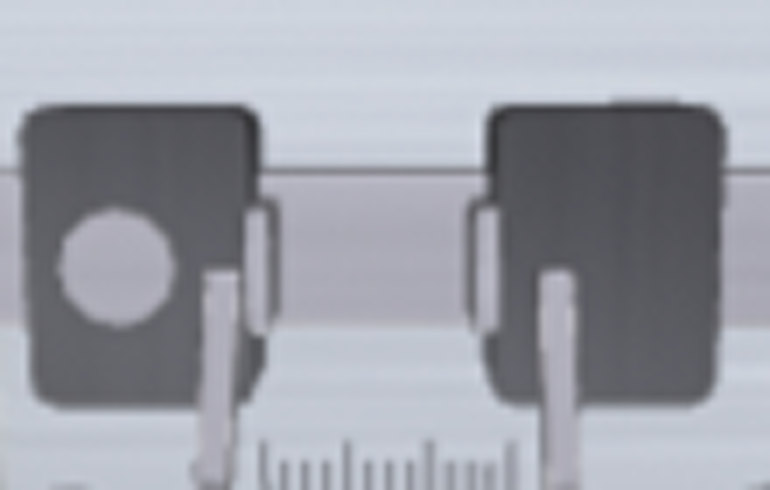

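```bash
cat > meas.py <<'E'
from h import *
def meas(n,bl,br,brow,tl,tr,trow,ztop,zb=.04):
    z=np.load(f'pics/{n}.npz'); s=robot.observe(); R=Ro.from_euler('xyz',[np.pi,0,s['tool_rot'][2]]).as_matrix()
    b=[ray_plane(z,u,brow,zb)*1000 for u in (bl,br)]; t=[ray_plane(z,u,trow,ztop)*1000 for u in (tl,tr)]
    print('blade gap %.2f tip gap %.2f'%(np.linalg.norm(b[0]-b[1]),np.linalg.norm(t[0]-t[1])))
    d=(b[0]+b[1])/2-(t[0]+t[1])/2; print('blade-tipend mid in tool',np.round((R.T@d)[:2],2),'L',np.round((R.T@(b[0]-t[0]))[:2],2),'R',np.round((R.T@(b[1]-t[1]))[:2],2)); print(s['tool_pos'],s['opening'],s['time'])
    print('bladesmid',(b[0]+b[1])/2)
E
python3 - <<'E'
from meas import *
meas('w9',296.3,329.0,157.7,291.2,339.1,158,.0663)
E
```

```text
blade gap 18.67 tip gap 23.01
blade-tipend mid in tool [-2.35 -1.36] L [-2.35  0.81] R [-2.35 -3.53]
[ 0.44868503 -0.18231219  0.04752631] 0.029204272685858363 15.75
bladesmid [ 493.65943668 -163.45530445   40.        ]
```

>>> {"fn": "apply_moves", "kwargs": {
  "plan": [
    {"tx": -0.0014,"ty": -0.0014,"tz": 0.004,"yaw": 0,"grip": -0.36},
    {"tx": -0.0014,"ty": -0.0014,"tz": 0.01,"yaw": 0,"grip": -0.36},
    {"tx": -0.0014,"ty": -0.0014,"tz": 0.014,"yaw": 0,"grip": -0.36},
    {"tx": -0.0014,"ty": -0.0014,"tz": 0.015,"yaw": 0,"grip": -0.36},
    {"tx": -0.0014,"ty": -0.0014,"tz": 0.015,"yaw": 0,"grip": -0.4},
    {"tx": -0.0014,"ty": -0.0014,"tz": 0.015,"yaw": 0,"grip": -0.4},
    {"tx": -0.0014,"ty": -0.0014,"tz": 0.015,"yaw": 0,"grip": -0.4}
  ]
}}

```text
time: 16.62
tool_pos: [0.4464, -0.1812, 0.0318]
tool_rot: [3.141, -0.0, 0.363]
contact_force: [-0.3, 0.4, -0.7]
opening: 0.0276
```

```bash
python3 look.py wrist w10
python3 - <<'E'
from h import *
z=np.load('pics/w10.npz'); W=cloud(z,z['d'])
np.set_printoptions(linewidth=250,suppress=True)
save(cv2.resize(z['im'][120:190,260:370],None,fx=7,fy=7,interpolation=cv2.INTER_CUBIC),'w10d')
for r in range(146,184,3): print(r,np.round(np.nan_to_num(W[r,285:345,2])*1000).astype(int))
E
```

```text
16.625 [ 0.44638292 -0.18124493  0.03180582] [ 3.14144930e+00 -2.15515334e-04  3.62869743e-01] 0.0276049384799194
146 [31 31 30 31 30 31 30 31 32 29 30 30 26 20 20 21 21 21 20 21 20 20 20 20 21 20 21 21 21 21 20 21 21 22 21 19 21 21 20 21 20 19 22 20 20 21 20 20 21 25 28 30 30 31 30 30 31 31 31 31]
149 [31 30 29 31 31 30 31 30 30 31 30 40 40 40 41 34 21 20 20 20 21 21 20 20 20 21 19 21 19 21 21 20 20 21 20 20 21 20 19 20 20 22 20 20 20 19 32 39 39 41 40 30 29 30 31 31 30 30 30 32]
152 [31 31 30 29 31 30 29 30 31 30 29 40 40 39 41 34 20 21 21 20 21 21 21 20 20 21 20 20 21 20 20 21 20 19 21 19 19 20 21 20 21 20 20 21 20  0 32 40 41 41 41 29 30 30 31 30 31 30 31 30]
155 [31 31 32 31 31 29 32 31 30 31 30 40 40 41 41 35 20 20 21 19 20 19 20 21 20 19 19 21 20 21 21 20 21 20 20 20 20 20 21 21 21 21 21 20 20 21 33 41 40 40 41 30 30 30 30 31 31 31 29 31]
158 [34 30 31 32 30 32 29 29 49 49 48 49 40 39 41 36 19 20 20 20 20  0 21 20 22 21 21 21 21 21 20 21 20 19 20 20 20 20 19 19 20 20 21 20 21 21 32 40 41 47 48 48 48 30 30 30 30 30 30 28]
161 [30 31 30 31 30 30 31 52 51 51 50 51 39 42 39 36 21 
[... 731 characters left out ...]
 23 13 12 12 12 13 12 12 13 13 12 13 13 13 12 12 12 14 14 12 13 13 12 13 11 13 13 12 12 13 13 12 12 11 12 20 49 51 51 51 51 50 29 32 31 30 30]
176 [30 30 31 31 31 31 51 51 50 51 51 29 29 12 12 12 14 12 13 12 12 12 12 13 12 13 13 13 13 13 12 13 13 12 11 12 12 13 12 13 13 13 13 13 12 13 13 12 13 47 52 50 51 51 50 31 30 30 30 29]
179 [29 28 30 30 28 29 50 51 49 51 50 12 13 13 13 13 13 12 12 13 13 13 12 13 12 13 12 12 13 13 12 12 12 14 12 11 12 13 13 13 12 12 12 12 12 12 12 12 12 13 51 51 50 52 51 28 29 28 29 28]
182 [12 12 12 12 12 11 50 51 51 51 50 12 12 12 13 12 13 13 12 12 12 13 13 12 12 13 12 12 12 13 13 12 13 13 12 13 12 12 13 12 13 12 11 14 12 12 13 12 11 12 51 50 50 50 51 13 13 12 12 12]
```

View pics/w10d.png

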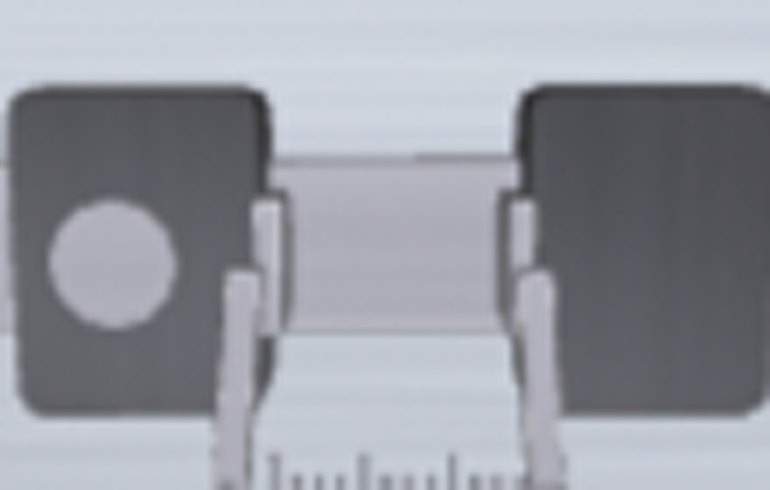

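Run:
```python
from meas import *
meas('w10',297.6,333.6,157.4,294.0,336.0,158,.051)
```

```text
blade gap 18.61 tip gap 20.13
blade-tipend mid in tool [-0.75  0.32] L [-0.75  1.08] R [-0.75 -0.44]
[ 0.44636978 -0.18126399  0.03180075] 0.027716804240120095 16.675
bladesmid [ 493.51523153 -163.37218483   40.        ]
```

>>> {"fn": "apply_moves", "kwargs": {
  "plan": [
    {"tx": 0,"ty": 0.0003,"tz": 0.0012,"yaw": 0,"grip": -0.41},
    {"tx": 0,"ty": 0.0003,"tz": 0.0012,"yaw": 0,"grip": -0.42},
    {"tx": 0,"ty": 0.0003,"tz": 0.0012,"yaw": 0,"grip": -0.42},
    {"tx": 0,"ty": 0.0003,"tz": 0.0012,"yaw": 0,"grip": -0.42},
    {"tx": 0,"ty": 0.0003,"tz": 0.0012,"yaw": 0,"grip": -0.42}
  ]
}}

```text
time: 17.3
tool_pos: [0.4464, -0.1815, 0.0305]
tool_rot: [-3.142, -0.0, 0.363]
contact_force: [0.0, 0.0, -0.4]
opening: 0.0266
```

```bash
python3 look.py wrist w11
python3 - <<'E'
from h import *
z=np.load('pics/w11.npz'); W=cloud(z,z['d'])
np.set_printoptions(linewidth=250,suppress=True)
save(cv2.resize(z['im'][140:180,280:350],None,fx=11,fy=11,interpolation=cv2.INTER_CUBIC),'w11d')
for r in [149,151,153,155,157,159,161,163,165,167,170]: print(r,np.round(np.nan_to_num(W[r,285:345,2])*1000).astype(int))
E
```

```text
17.3 [ 0.44644055 -0.18149778  0.03051312] [-3.14155813e+00 -1.06415161e-04  3.62810902e-01] 0.02663052408528691
149 [30 31 30 31 29 31 30 30 32 31 30 40 40 40 38 29 20 21 20 21 20 22 21 21 20 20 19 20 22 21 21 20 21 20 19 20 21 21 20 19 21 21 20 20 20 20 34 40 41 40 40 30 30 31 29 30 31 31 30 30]
151 [30 31 30 31 30 30 31 30 31 30 39 41 42 41  0 28 21 20 20 20 21 20 20 22 21 20 20 20 22 19 20 20 21 22 21 20 19 20 21 21 20 19 20 20 20 21 34 41 40 40 40 30 30 30 29 30 30 31 31 31]
153 [31 30 31 32 30 31 31 31 31 29 30 41 40 40 39 29 22 19 20 22 21 20 21 20 20 21 20 20 20 20 21 20 20 20 20 21 20 20 20 20 21 20 21 20 20 21 35 40 41 40 40 30 31 32 30 30 30 31 29 30]
155 [31 30 31 31 32 30 30 30 30 31 30 41 40 41 39 30 21  0 20 20 19 20 19 21 21 21 20 21 21 20 20 20 20 21 20 21 20 20 20 21 19 20 21 20 21 21 35 40 39 41 41 29 31 30 30 31 31 30 31 30]
157 [30 30 31 30 31 30 31 31 31 30 29 41 41 39 40 29 20 20 21 20 21 20 21 20 20 21 21 21 20 20 21 20 20 20 22 19 20 21 21 21 22 21 20 21 20 26 35 41 41 41 41 30 30 31 30 31 31 31 30 30]
159 [30 31 29 30 31 31 31 30 30 50 50 49 49 50 40 31 20 2
[... 358 characters left out ...]
 49 41 31 21 21 21 20 21 21 19 21 20 21 22 21 20 20 19 20 21 19 21 21 19 20 20 21 21 20 21 20 19 26 36 48 49 49 49 49 48 31 31 30 30 31 30 30]
165 [30 30 32 30 30 30 31 31 50 50 49 50 48 46 42 30 20 20 22 21 19 20 21 21 20 20 20 21 20 20 22 22 21 20 20 20 20 20 20 20 20 19 20 19 20 21 35 47 50 50 50 49 49 30 30 30 31 30 30 31]
167 [31 31 29 31 31 30 31 31 50 50 49 49 50 40 40 13 12 12 12 12 12 12 12 13 13 12 12 12 12 12 13 13 13 12 13 12 12 13 12 13 12 12 12 12 12 11 12 45 50 50 49 49 49 30 31 31 30 30 30 30]
170 [30 30 30 30 30 30 30 31 49 49 49 50 49 16 13 12 12 12 13 14 14 13 12 13 13 12 13 13 14 13 12 13 13 13 13 13 12 11 13 12 13 12 12 12 11 13 13 12 51 49 49 49 49 30 31 30 30 30 30 31]
```

View pics/w11d.png

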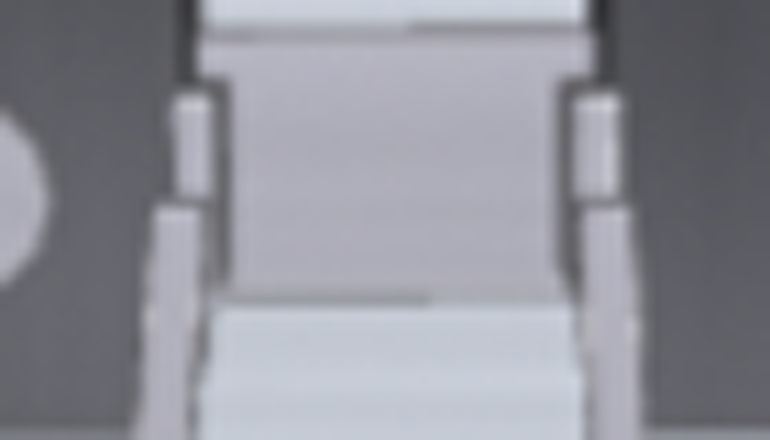

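```bash
python3 - <<'E'
from meas import *
meas('w11',297.3,333.6,157.6,295.8,334.4,158.2,.0493)
meas('w11',297.5,333.5,157.6,296.,334.,158.2,.0493)
meas('w11',297.0,333.9,157.6,295.7,334.8,158.2,.0493)
E
for i in 1 2; do python3 look.py wrist w12_$i; done
python3 look.py side s12
python3 - <<'E'
from h import *
im=np.load('pics/w12_1.npz')['im']/2.+np.load('pics/w12_2.npz')['im']/2.
im=im.astype(np.uint8)
g=im.mean(2)
np.set_printoptions(linewidth=250,suppress=True)
for r in (152,155): print(r,g[r,290:304].astype(int),g[r,326:342].astype(int))
for r in (161,163): print(r,g[r,290:304].astype(int),g[r,326:342].astype(int))
E
```

```text
blade gap 18.60 tip gap 18.55
blade-tipend mid in tool [-0.6   0.19] L [-0.6   0.17] R [-0.6   0.21]
[ 0.44641271 -0.1815074   0.03048007] 0.026667465882834786 17.35
bladesmid [ 493.538168   -163.52485451   40.        ]
blade gap 18.45 tip gap 18.26
blade-tipend mid in tool [-0.6   0.26] L [-0.6   0.17] R [-0.6   0.36]
[ 0.44641271 -0.1815074   0.03048007] 0.026667465882834786 17.35
bladesmid [ 493.54726021 -163.54880614   40.        ]
blade gap 18.91 tip gap 18.79
blade-tipend mid in tool [-0.6   0.12] L [-0.6   0.06] R [-0.6   0.18]
[ 0.44641271 -0.1815074   0.03048007] 0.026667465882834786 17.35
bladesmid [ 493.53816789 -163.52485421   40.        ]
17.35 [ 0.44641271 -0.1815074   0.03048007] [-3.14152802e+00 -3.87614649e-05  3.62833461e-01] 0.026667465882834786
17.4 [ 0.44640413 -0.18149623  0.03049124] [-3.14152079e+00 -8.21449595e-05  3.62779350e-01] 0.02650692006138379
17.45 [ 0.44640499 -0.18148401  0.03050054] [-3.14151614e+00 -7.06062611e-05  3.62827366e-01] 0.02688716355778083
152 [ 99  98  97  98  97 113 167 181 179 129 113 164 176 176] [175 175 175 174 140 104 153 178 182 180 122  91  89  89  89  88]
155 [101 101 100 101  99 105 167 183 180 132 104 161 177 178] [176 176 177 175 141 105 155 179 185 192 131  93  91  91  91  91]
161 [104 103 103 115 166 180 181 178 140 120 110 163 179 178] [177 177 177 176 144 104 114 168 182 183 180 130  99  95  95  95]
163 [105 104 106 134 171 180 181 177 141 124 112 162 177 177] [176 176 177 175 145 105 111 167 181 182 180 146 108  96  96  96]
```

Run:
```python
from meas import *
meas('w12_1',297.2,333.85,157.6,295.6,334.8,158.2,.0493)
im=np.load('pics/s12.npz')['im']; save(cv2.resize(im[60:300,220:460],None,fx=2.5,fy=2.5),'s12c')
```

```text
blade gap 18.78 tip gap 18.84
blade-tipend mid in tool [-0.6   0.18] L [-0.6   0.21] R [-0.6   0.15]
[ 0.44640063 -0.18149967  0.03050624] 0.026515437306778862 17.5
bladesmid [ 493.55116573 -163.56023307   40.        ]
```

View pics/s12c.png

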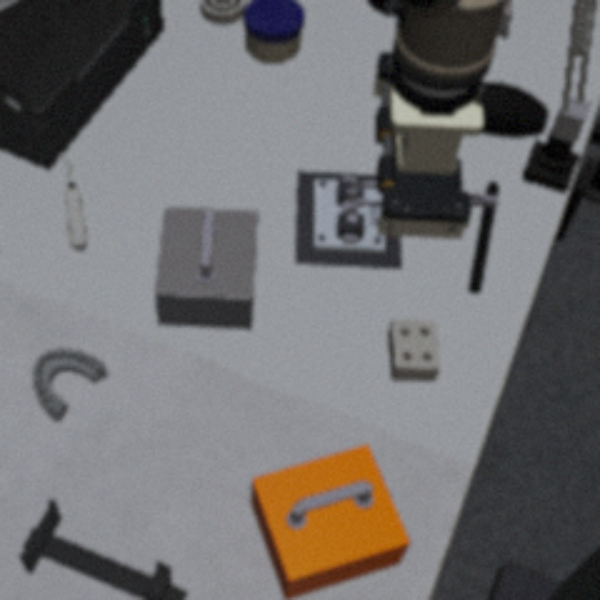

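>>> {"fn": "apply_moves", "kwargs": {
  "plan": [
    {"tx": 0,"ty": 0.0002,"tz": 0,"yaw": 0,"grip": -0.42},
    {"tx": 0,"ty": 0.0002,"tz": 0,"yaw": 0,"grip": -0.42},
    {"tx": 0,"ty": 0.0002,"tz": 0,"yaw": 0,"grip": -0.42},
    {"tx": 0,"ty": 0.0002,"tz": 0,"yaw": 0,"grip": -0.42},
    {"tx": 0,"ty": 0.0002,"tz": 0,"yaw": 0,"grip": -0.42},
    {"tx": 0,"ty": 0.0002,"tz": 0,"yaw": 0,"grip": -0.42},
    {"tx": 0,"ty": 0.0002,"tz": 0,"yaw": 0,"grip": -0.42},
    {"tx": 0,"ty": 0.0002,"tz": 0,"yaw": 0,"grip": -0.42}
  ]
}}

```text
time: 18.5
tool_pos: [0.4465, -0.1817, 0.0305]
tool_rot: [-3.142, -0.0, 0.363]
contact_force: [-0.8, 0.0, -0.5]
opening: 0.0267
```

```bash
for i in 1 2; do python3 look.py wrist w13_$i; done
python3 - <<'E'
from h import *
im=np.load('pics/w13_1.npz')['im']/2.+np.load('pics/w13_2.npz')['im']/2.
g=im.mean(2)
np.set_printoptions(linewidth=250,suppress=True)
for r in (152,155,161,163): print(r,g[r,290:304].astype(int),g[r,326:342].astype(int))
save(cv2.resize(im.astype(np.uint8)[140:180,280:350],None,fx=11,fy=11,interpolation=cv2.INTER_CUBIC),'w13d')
W=cloud(np.load('pics/w13_1.npz'),np.load('pics/w13_1.npz')['d']); print(np.round(W[160:168,294:298,2].mean(0)*1e3,1),np.round(W[160:168,333:337,2].mean(0)*1e3,1))
E
```

```text
18.5 [ 0.44651278 -0.18169253  0.03049571] [-3.14157702e+00 -1.23757865e-04  3.62793348e-01] 0.026735451578373176
18.55 [ 0.44650016 -0.18170153  0.03050669] [-3.14158226e+00 -8.11548776e-05  3.62839996e-01] 0.02684083486557624
152 [ 98  98  98  97 103 161 178 182 189 130 124 166 176 176] [175 175 176 174 126  92 162 181 181 163 114  90  89  89  89  88]
155 [100 100 101  99 103 147 176 183 190 131 127 167 178 178] [176 176 177 175 128  96 170 186 182 148 106  92  92  91  90  91]
161 [104 104 103 116 167 180 181 178 139 100 115 165 178 178] [177 177 178 175 122  95 114 168 182 183 180 131  99  94  95  95]
163 [105 104 105 134 171 180 181 178 140 101 115 165 177 177] [176 176 176 174 125  97 117 168 181 182 180 146 107  97  96  96]
[49.5 49.4 49.5 48.9] [49.3 49.3 49.5 49.4]
```

View pics/w13d.png

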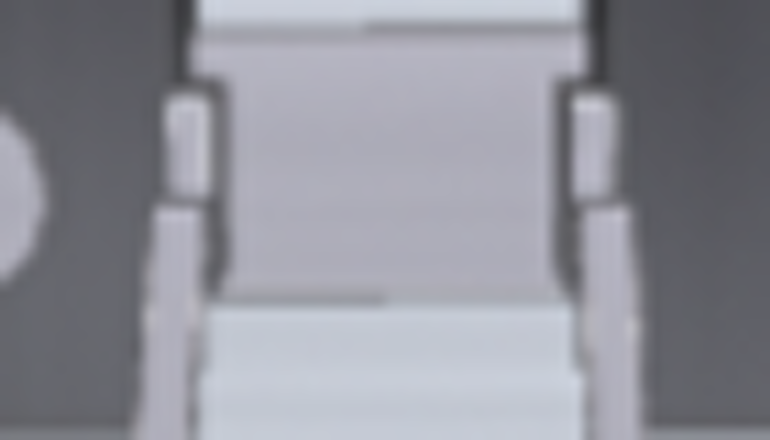

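Run:
```python
from meas import *
meas('w13_1',296.8,333.5,157.6,295.6,334.8,158.2,.0493)
print(robot.hand_in())
```

```text
blade gap 18.80 tip gap 18.84
blade-tipend mid in tool [-0.6  -0.01] L [-0.6   0.01] R [-0.6  -0.03]
[ 0.44646093 -0.18167844  0.03047816] 0.02683149622992407 18.6
bladesmid [ 493.54870927 -163.56568158   40.        ]
the job is handed in; nothing more can be done
None
```

The job is done and handed in at 18.6 s, with the tweezers still held over the gauge and the tip gap matching the marked gap.

- **Cover:** I lifted the grey cover off by its handle and stood it upright on the bare bench at about (590, -40) mm. Its nearest edge is roughly 38 mm clear of the gauge's foot plate.
- **Tweezers:** I took them from the rest by the pads and carried them level to the gauge. They are squeezed until each tip is over a blade, with each tip's underside about 4 mm above the blade tops.

**Final checks:**

| Check | Result |
|---|---|
| Marked gap between blades | 18.80 mm (wrist camera) |
| Gap between tips | 18.84 mm (wrist camera) |
| Offset of each tip from its blade, in the squeezing direction | 0.03 mm or less measured; the pixel edges are only good to about 0.2 mm |
| Tip ends along the blades | about 0.6 mm past the blade centres |
| Steadiness | pose and gap unchanged over the last second; no contact force beyond sensor noise |
| Cast, steel block, orange look-alike | undisturbed in the last side picture, taken just before the final 0.2 mm adjustment |

**Disagreement:** the gripper's opening reading (26.7 mm) implies a tip gap of about 17.8 mm, roughly 1 mm less than the images show. The same sensor read about 1 mm low on the 10 mm handle bar, so I trusted the images.

One early move call was refused for missing keys, and nothing moved.

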